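# Check mass from the mass box behind the bottle rack

### The arm

A 7-joint arm with a two-finger parallel gripper is mounted at the origin on a cart in front of the work surface, level with it; the furniture and walls round the work are solid. World frame = base frame: x ahead of the robot, y to its left, z up, the work surface at z = 0. Lengths are in m, angles in degrees, forces in N, time in s.
With the tool pointing down it reaches from about 0.425 to 0.875 m from the base axis. Payload 4.7 kg.
Tool frame: the origin (TCP) lies midway between the tips of the shut fingers; the grasp point (between the pads) lies 19 mm behind it (env.grip_point_offset is the distance from the TCP to the grasp point, in m); z points along the fingers, y is the line along which they close (so a half turn about z gives the same grasp; the last joint's range is limited). The gripper opens to 87 mm and grips with 3 to 60 N. Pads are 19 mm wide; open, the fingers measure 117 mm over their backs; the gripper's body (75 mm by 190 mm) begins 51 mm behind the grasp point.
Start: joints at [69.964, 18.392, -4.016, 83.108, 1.295, 78.541, -3.26], TCP at [0.231, -0.607, 0.189] pointing down, gripper open.
Joint ranges: [-163.93, 163.93], [-17.29, 119.83], [-79.2, 71.16], [3.27, 140.29], [-89.18, 269.18], [5.43, 117.66], [-154.24, 154.24]. Speed limits (degrees/s): [147.25, 147.25, 180, 180, 180, 180, 180].

### API

Orientations are given as [roll, pitch, yaw] about the fixed x, y, z axes, in that order (R = Rz(yaw) Ry(pitch) Rx(roll)).
In Python, from cell import env gives the robot as it stands.
- The arm moves only by the shell command python3 -m jog 'ROWS' [FORCE]. ROWS is JSON, a list of rows, each a list of 7 numbers: the shift along the tool's x, y, z in m, then the turn, a rotation vector about the tool's x, y, z in rad, then the finger opening in m, from 0 to 0.087. A call has 1 to 12 rows; each row shifts and turns the commanded pose from where the row before left it, along the tool's axes as they then stand; what a row does not reach is not made up. A row lasts 1/12 s, in which the tool goes at most 41.7 mm and 7.16 degrees, less where a joint would pass 70% of its speed; a pose out of reach is approached as far as the arm can. A call is refused whole if a number of a shift passes 0.0417 or a number of a turn 0.125, either way. A call with a gripper value outside its range is refused whole. The fingers move at their own pace and stop on an object; FORCE is the grip in N (left out, the last holds). Time passes only in rows, so rows that do not move let the fingers close. It gives the time, the measured TCP pose, the force, the opening and the grip force at its end, in the units of the state.
- env.get_obs(): the state, without advancing time (a new reading comes with each control period).
- env.read_camera(name): name is "scene" or "top"; returns the picture (400x640x3 uint8, blue, green, red); there is no depth.
- env.get_calibration(name): a dict with "fov_y" (degrees; the focal length in pixels is half the picture's height over the tangent of half this angle, whatever the lens; pixels are square), "cx", "cy" (the principal point, pixels), "pose" (4x4, takes a point from camera to world coordinates). Camera axes: x right, y up, looking along -z (the intrinsics and any distortion apply to the point x, -y, -z); pixel columns grow to the right and rows downward; lengths in m; the calibration is good to about 2 mm. A picture is of the moment at which its call begins. get_calibration takes no time and is no camera call.
- env.sign_off(): hands the job in; it is judged then, once.
The state is a dict: "time_s": time; "qpos": joint angles; "joint_velocities": joint speeds; "effort": joint torques, N m; "tool_pos": TCP position; "tool_rot": TCP orientation; "force": force on the tool from outside, world axes, zero at the start; "wrist_torque": the same for the moment, N m; "grip_width": finger opening in m; "grasp_force": force on a finger pad.
Only numpy, scipy, OpenCV 4.12 (cv2) and the standard library are available. Lean on these libraries where they do the work, as an engineer would, in place of code of your own. Each camera call takes 0.05 s, during which the arm holds its last target. There are 200 camera calls.

### The job

We want to check the balance with the larger of the two brass masses in the clear-lidded mass box, but the lid slides out forwards over the bottle rack and the two dropper bottles stand in its way. Stand both bottles upright on the pale heatproof mat, slide the lid open, and set the larger mass gently in the middle of the balance pan, leaving the smaller mass in the box undisturbed. Then slide the lid fully shut and put each bottle back in the rack hole it came from, without knocking either bottle over at any time.

Things in the scene. Friction and masses are not known exactly. Their poses are not given: they have to be found in the camera images.
- brown_bottle: brown dropper bottle with a RED teat, loose: round body 33 mm diameter up to 62 mm, collar 20 mm diameter to 70 mm, teat 12 mm diameter to 99 mm; origin at the centre of its underside, z up; about 75 g. At the start it stands in one of the two outer holes of the rack
- green_bottle: green dropper bottle with a BLACK teat, loose: round body 31 mm diameter up to 55 mm, collar 20 mm diameter to 63 mm, teat 12 mm diameter to 92 mm; origin at the centre of its underside, z up; about 75 g. At the start it stands in the other outer hole of the rack
- bottle_rack: pale wooden block, fixed, 64 (x) x 176 (y) x 24 (z) mm, in front of the mass box; three round blind holes in a row at y = -52, 0, +52 mm, each 40 mm diameter and 14 mm deep (hole floor 10 mm above the block's underside, where the bottles stand); the middle hole is empty; origin at the centre of the underside, its own x away from the robot towards the box
- mass_box: brown wooden box with a clear lid, fixed, 140 (x) x 230 (y) x 58 (z) mm, walls 10 mm (front wall only 46 mm high); pale blue felt floor 7 mm above the underside, inside 120 x 210 mm; origin at the centre of the underside, its own +x points away from the robot. The two masses stand side by side inside, about 100 mm apart along the box's y, 0 to 20 mm behind its centre in x
- lid (a joint): how far the clear sliding lid is open, m: 0 fully shut, 0.105 fully open. It slides level along the box's own -x (towards the robot), over the rack, against about 1.2 N of friction, and stays where it is left. Its top is 52 mm above the worktop, its underside 48 mm. When shut it covers the whole box; its front edge is then 71 mm in front of the box's centre
- lid_knob (a point): middle of the brass knob that stands upright on the lid: 26 mm high (from 52 to 78 mm above the worktop; this point is at 65 mm), 20 mm diameter grip, can be pinched from above from any side; moves with the lid, axes as the box's. With the lid shut it is 45 mm in front of the box's centre
- large_mass: the larger brass mass, loose, a round cylinder about 39 mm across with a small knob on top, 34 mm high altogether; origin at the centre of its underside; about 100 g. On the felt floor of the box, under the lid
- small_mass: the smaller brass mass, same shape, 31 mm across and 30 mm high, origin at the centre of its underside; in the box beside the large one; stays there
- pan (a point): centre of the top of the balance's round steel pan, 112 mm diameter, 48 mm above the worktop. The white balance (fixed, 200 x 150 mm, body 36 mm high) has its dark display on the robot's side; axes as the balance's, its x away from the robot
- mat: pale heatproof mat, fixed, 180 (x) x 160 (y) x 6 (z) mm, empty, the side area for the bottles; origin at the centre of its underside
Mind the look-alikes: they are no part of the job. What is shaped like the brown_bottle but blue is not meant.

How it is judged (in metres and radians):
On the way, in this order (a step that is already met when the one before it is completed fails the run):
1. both bottles stand upright on the mat, let go (x of brown_bottle in the frame of mat between -0.085 and 0.085 m and y of brown_bottle in the frame of mat between -0.075 and 0.075 m and z of each of brown_bottle, green_bottle in the frame of mat below 0.01 m and angle between each of brown_bottle, green_bottle's own z axis and vertical below 0.15 rad and linear speed of each of brown_bottle, green_bottle below 0.03 m/s and contact force between each of brown_bottle, green_bottle and the fingers below 0.1 N and x of green_bottle in the frame of mat between -0.085 and 0.085 m and y of green_bottle in the frame of mat between -0.075 and 0.075 m), for 0.2 s.
2. the large mass stands in the middle of the balance pan, let go (horizontal distance between large_mass and pan below 0.015 m and z of large_mass in the frame of pan between -0.005 and 0.005 m and angle between large_mass's own z axis and vertical below 0.1 rad and linear speed of large_mass below 0.03 m/s and contact force between large_mass and the fingers below 0.1 N), for 0.2 s.
At the end, for the whole second after the job is handed in: Each bottle upright and still in the rack hole it started in (within 12 mm of its start); the large mass upright and still on the pan, within 15 mm of its centre; lid shut (within 6 mm); small mass within 15 mm of where it stood; nothing held (all of step 2 and distance of each of brown_bottle, green_bottle from where it was at the start of the episode below 0.012 m and z of each of brown_bottle, green_bottle in the frame of bottle_rack below 0.014 m and angle between each of brown_bottle, green_bottle's own z axis and vertical below 0.12 rad and linear speed of each of brown_bottle, green_bottle below 0.03 m/s and value of joint lid below 0.006 m and distance of small_mass from where it was at the start of the episode below 0.015 m); the robot touches nothing.
It fails at once if a bottle is knocked over (tilted more than 35 degrees) (angle between any of brown_bottle, green_bottle's own z axis and vertical above 0.6 rad).
It fails at once if the small mass is moved more than 15 mm (distance of small_mass from where it was at the start of the episode above 0.015 m).
It fails at once if the large mass is dropped or slammed on the pan (over 0.7 m/s within 20 mm of it) (horizontal distance between large_mass and pan below 0.055 m and z of large_mass in the frame of pan below 0.02 m and linear speed of large_mass above 0.7 m/s).
It also fails if it takes over 136 s, if anything falls off the work surface, if the arm or the gripper's body presses on something with over 40 N, if the wrist force passes 120 N, or if a joint passes its speed limit or range.

## Working session

There is one attempt and no reset: what is moved stays moved. The work goes in short steps, Python scripts to look and compute and a shell command to move; the robot and the scene stay as the last step left them, time stands still between calls to the robot, and variables do not carry over. Pictures are saved under pics/ and viewed, at most 14 in all, crops included, and the job is handed in when it is done.

```bash
ls; mkdir -p pics; python3 - <<'E'
from cell import env
import cv2
for n in ["scene","top"]:
    cv2.imwrite(f"pics/{n}0.png",env.read_camera(n)); print(n,env.get_calibration(n))
o=env.get_obs(); print(o, env.grip_point_offset)
E
```

```text
pics
scene {'fov_y': 56.25513247511882, 'cx': 312.29764113950904, 'cy': 198.35571020973308, 'pose': array([[-0.67081462,  0.51571268, -0.53296171,  0.03741607],
       [-0.74160397, -0.4610379 ,  0.48730648,  0.44217022],
       [ 0.00559459,  0.72213883,  0.69172553,  0.71400799],
       [ 0.        ,  0.        ,  0.        ,  1.        ]])}
top {'fov_y': 52.26913395319359, 'cx': 315.7110003396321, 'cy': 196.50062644965658, 'pose': array([[-0.01727041,  0.98109702, -0.1927443 ,  0.3476214 ],
       [-0.99971595, -0.01377761,  0.01944722,  0.01003012],
       [ 0.01642405,  0.19302542,  0.98105629,  0.95656702],
       [ 0.        ,  0.        ,  0.        ,  1.        ]])}
{'time_s': 0.1, 'qpos': array([69.96369274, 18.43511143, -4.01611434, 83.1680625 ,  1.29492287,
       78.53978879, -3.26112625]), 'joint_velocities': array([-0.01993623, -0.08596832, -0.00203874, -0.22941675, -0.049103  ,
        0.00390023, -0.02303996]), 'effort': array([ 3.62152678e-04, -4.92571843e+01, -4.05646591e-01, -3.13397813e+01,
       -6.43079868e-02,  3.95189342e-02,  1.02325166e-04]), 'tool_pos': array([ 0.23105097, -0.6069635 ,  0.18826629]), 'tool_rot': array([-1.79902266e+02,  5.14658092e-03,  2.08453210e+01]), 'force': array([ 0.72805996,  0.12974114, -0.12229394]), 'wrist_torque': array([0.00809139, 0.04660818, 0.01072307]), 'grasp_force': 0.0, 'grip_width': 0.0871773503574866} 0.0187
```

View pics/scene0.png

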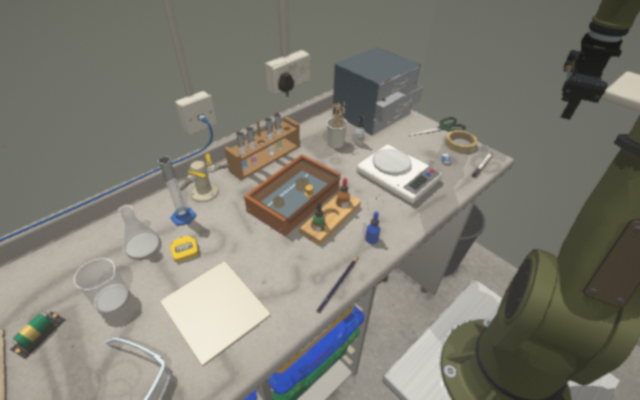

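View pics/top0.png

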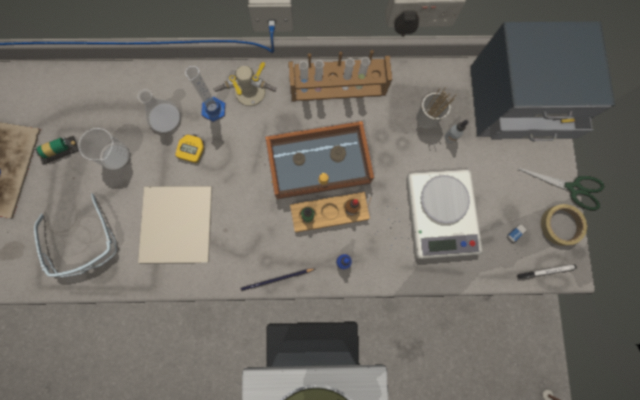

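Candidates, in top-view pixels:
- **Red-teat brown bottle:** (353,205), in the rack.
- **Black-teat green bottle:** (307,214), in the rack.
- **Blue look-alike:** (344,262), off the rack and not wanted.
- **Masses:** (338,154), which looks larger, and (298,159).
- **Mat:** (175,225).
- **Balance pan:** (445,200).

I'll check these choices in a close crop.

```bash
cat > h.py <<'E'
import numpy as np,cv2
from cell import env
def ray(n,u,v):
    c=env.get_calibration(n);f=200/np.tan(np.radians(c["fov_y"]/2));P=c["pose"]
    return P[:3,3],P[:3,:3]@np.array([(u-c["cx"])/f,-(v-c["cy"])/f,-1.])
def at(n,u,v,z):
    o,d=ray(n,u,v);return (o+d*(z-o[2])/d[2])[:2]
def px(n,p):
    c=env.get_calibration(n);f=200/np.tan(np.radians(c["fov_y"]/2));P=c["pose"]
    q=P[:3,:3].T@(np.array(p)-P[:3,3]);return c["cx"]+f*q[0]/-q[2],c["cy"]+f*q[1]/q[2]
def two(a,b):  # top px, scene px
    (o,d),(p,e)=ray("top",*a),ray("scene",*b)
    s=np.linalg.lstsq(np.c_[d,-e],p-o,rcond=None)[0]
    x,y=o+s[0]*d,p+s[1]*e;return (x+y)/2,np.linalg.norm(x-y)
def crop(n,u,v,w,h,k,name):
    im=env.read_camera(n)[v:v+h,u:u+w];cv2.imwrite("pics/"+name,cv2.resize(im,None,fx=k,fy=k,interpolation=cv2.INTER_CUBIC))
E
python3 - <<'E'
from h import *
crop("top",260,115,130,120,5,"c_box.png"); crop("top",400,160,90,110,5,"c_bal.png")
m={k:at("top",*k,.006) for k in [(147,187),(211,187),(210,263),(139,262)]}
for k,v in m.items():print("mat",k,v.round(4))
E
```

```text
mat (147, 187) [0.563  0.3909]
mat (211, 187) [0.5609 0.2398]
mat (210, 263) [0.3824 0.2363]
mat (139, 262) [0.3873 0.3982]
```

View pics/c_box.png

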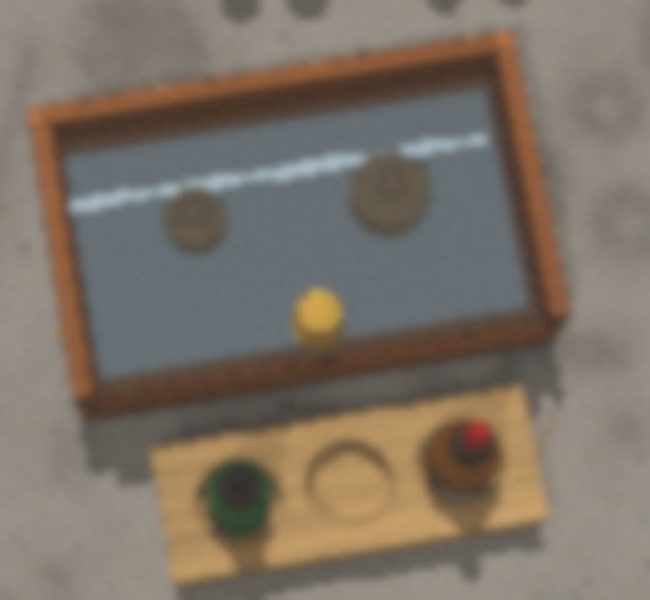

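View pics/c_bal.png

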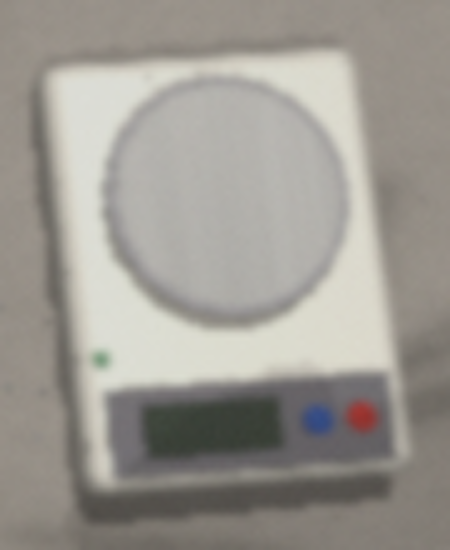

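The crop confirms the choices:
- **Larger mass:** on the right at crop (390,194), about 80 px across. The left one at (195,220) is about 60 px.
- **Bottles:** red-teat brown in the right hole, black-teat green in the left hole.
- **Knob:** crop (319,312).
- **Pan:** crop (226,198).

```bash
python3 - <<'E'
from h import *
B=lambda x,y,z:at("top",260+(x+.5)/5-.5,115+(y+.5)/5-.5,z)
r=np.array([B(152,450,.024),B(522,385,.024),B(548,520,.024),B(177,583,.024)])
b=np.array([B(30,108,.058),B(512,33,.058),B(570,315,.058),B(85,410,.058)])
yaw=lambda a,b:np.degrees(np.arctan2(b[0]-a[0],-(b[1]-a[1])))
rc=r.mean(0);bc=b.mean(0)
for n,q in(("rack",r),("box",b)):
    print(n,q.mean(0).round(4),"yaw",yaw(q[0],q[1]),yaw(q[3],q[2]),"sizes",[np.linalg.norm(q[i]-q[(i+1)%4]).round(4) for i in range(4)])
y=np.radians((yaw(b[0],b[1])+yaw(b[3],b[2])+yaw(r[0],r[1])+yaw(r[3],r[2]))/4);R=lambda a:np.array([[np.cos(a),-np.sin(a)],[np.sin(a),np.cos(a)]])
print("mean yaw",np.degrees(y))
for s in(-.052,0,.052):print("hole",s,(rc+R(y)@[0,s]).round(4))
print("middle hole seen",B(349,478,.024))
print("red",B(477,434,.107),"black",B(240,487,.100))
print("knob",B(319,312,.078),"expected",bc+R(y)@[-.045,0])
for n,p,z in(("large",(390,194),.028),("small",(195,220),.025)):
    q=B(*p,z);print(n,q,"in box",R(-y)@(q-bc))
P=lambda x,y,z:at("top",400+(x+.5)/5-.5,160+(y+.5)/5-.5,z)
print("pan",P(226,198,.048),np.linalg.norm(P(103,198,.048)-P(348,198,.048)))
E
```

```text
rack [ 0.4952 -0.0403] yaw 9.313709206845903 8.793244403496915 sizes [np.float64(0.1756), np.float64(0.0646), np.float64(0.1737), np.float64(0.063)]
box [ 0.6152 -0.0184] yaw 8.665625133736976 10.534099072768079 sizes [np.float64(0.2271), np.float64(0.1374), np.float64(0.2239), np.float64(0.1448)]
mean yaw 9.326669454211968
hole -0.052 [ 0.5037 -0.0916]
hole 0 [ 0.4952 -0.0403]
hole 0.052 [0.4868 0.011 ]
middle hole seen [ 0.4980353  -0.03962852]
red [ 0.50276292 -0.09003452] black [0.48258233 0.01086963]
knob [ 0.56407577 -0.02520594] expected [ 0.57080972 -0.02571782]
large [ 0.63356762 -0.06213257] in box [ 0.01102677 -0.04610411]
small [0.62279088 0.03055674] in box [0.01541402 0.0471064 ]
pan [ 0.51571413 -0.3023453 ] 0.11238238099705444
```

```bash
cat >> h.py <<'E'
def go(*p,yaw=9.0):
    from scipy.spatial.transform import Rotation as Q
    o=env.get_obs();R=Q.from_euler("xyz",o["tool_rot"],degrees=True)
    T=Q.from_euler("xyz",[180,0,yaw],degrees=True)
    print("pos",o["tool_pos"].round(4),"turn",(R.inv()*T).as_rotvec().round(3))
    prev=o["tool_pos"]
    for q in p:
        q=np.array(q);print(q,"shift tool-down frame",T.inv().apply(q-prev).round(4));prev=q
    print("t",round(o["time_s"],1),"w",o["grip_width"].round(4),"F",o["force"].round(1))
E
python3 -m jog '[[0,0,0,0,0,0.1,0.087],[0,0,0,0,0,0.1,0.087],[0,0,0,0,0,0,0.087]]'
python3 -c "
from h import *
go((.5035,-.091,.189),(.5035,-.091,.045))"
```

```text
time_s: 0.45
tool_pos: [0.2312, -0.6074, 0.189]
tool_rot: [-180.0, 0.0, 9.2]
force: [0.2, 1.3, 0.7]
grip_width: 0.087
grasp_force: 0.0
pos [ 0.2312 -0.6074  0.189 ] turn [-0.     0.     0.004]
[ 0.5035 -0.091   0.189 ] shift tool-down frame [ 0.3497 -0.4674 -0.    ]
[ 0.5035 -0.091   0.045 ] shift tool-down frame [ 0.    -0.     0.144]Traceback (most recent call last):
  File "<string>", line 3, in <module>
    go((.5035,-.091,.189),(.5035,-.091,.045))
    ~~^^^^^^^^^^^^^^^^^^^^^^^^^^^^^^^^^^^^^^^
  File "h.py", line 25, in go
    print("t",round(o["time_s"],1),"w",o["grip_width"].round(4),"F",o["force"].round(1))
                                       ^^^^^^^^^^^^^^^^^^^^^
AttributeError: 'float' object has no attribute 'round'
```

```bash
sed -i 's/o\["grip_width"\].round(4)/round(o["grip_width"],4)/' h.py
python3 -m jog '[[0.01,-0.015,0,0,0,0,0.087],[0.02,-0.03,0,0,0,0,0.087],[0.025,-0.033,0,0,0,0,0.087],[0.025,-0.033,0,0,0,0,0.087],[0.025,-0.033,0,0,0,0,0.087],[0.025,-0.033,0,0,0,0,0.087],[0.025,-0.033,0,0,0,0,0.087],[0.025,-0.033,0,0,0,0,0.087],[0.025,-0.033,0,0,0,0,0.087],[0.025,-0.033,0,0,0,0,0.087],[0.025,-0.033,0,0,0,0,0.087],[0,0,0,0,0,0,0.087]]'
python3 -c "
from h import *
go((.5035,-.091,.189),(.5035,-.091,.045))"
```

```text
time_s: 1.45
tool_pos: [0.4315, -0.2192, 0.1898]
tool_rot: [-179.9, -0.2, 10.3]
force: [0.2, -0.3, -0.2]
grip_width: 0.0871
grasp_force: 0.0
pos [ 0.4315 -0.2192  0.1898] turn [-0.002 -0.003  0.023]
[ 0.5035 -0.091   0.189 ] shift tool-down frame [ 0.0911 -0.1153  0.0008]
[ 0.5035 -0.091   0.045 ] shift tool-down frame [ 0.    -0.     0.144]
t 1.4 w 0.0871 F [ 0.2 -0.3 -0.2]
```

```bash
python3 -m jog '[[0.01,-0.0125,0,0,0,0,0.087],[0.018,-0.023,0,0,0,0,0.087],[0.018,-0.023,0,0,0,0,0.087],[0.018,-0.023,0,0,0,0.022,0.087],[0.018,-0.023,0,0,0,0,0.087],[0.009,-0.011,0,0,0,0,0.087],[0,0,0,0,0,0,0.087],[0,0,0,0,0,0,0.087]]'
python3 -c "
from h import *
go((.5035,-.091,.189),(.5035,-.091,.045))"
```

```text
time_s: 2.12
tool_pos: [0.4989, -0.0998, 0.1891]
tool_rot: [180.0, 0.0, 8.3]
force: [-0.3, -0.5, -0.1]
grip_width: 0.0869
grasp_force: 0.0
pos [ 0.4989 -0.0998  0.1891] turn [ 0.     0.    -0.011]
[ 0.5035 -0.091   0.189 ] shift tool-down frame [ 0.006  -0.008   0.0001]
[ 0.5035 -0.091   0.045 ] shift tool-down frame [ 0.    -0.     0.144]
t 2.1 w 0.0869 F [-0.3 -0.5 -0.1]
```

```bash
python3 -m jog '[[0.006,-0.008,0,0,0,0,0.087],[0,0,0.02,0,0,0,0.087],[0,0,0.03,0,0,0,0.087],[0,0,0.03,0,0,0,0.087],[0,0,0.03,0,0,0,0.087],[0,0,0.02,0,0,0,0.087],[0,0,0.014,0,0,0,0.087],[0,0,0,0,0,0,0.087],[0,0,0,0,0,0,0.087]]'
python3 -c "
from h import *
crop('top',260,115,130,120,5,'c_g1.png')
go((.5035,-.091,.045))"
```

```text
time_s: 2.87
tool_pos: [0.503, -0.092, 0.0449]
tool_rot: [-180.0, 0.1, 8.1]
force: [-0.1, 0.0, 1.1]
grip_width: 0.0871
grasp_force: 0.0
pos [ 0.5041 -0.0921  0.0459] turn [ 0.    -0.001 -0.016]
[ 0.5035 -0.091   0.045 ] shift tool-down frame [-0.0004 -0.0011  0.0009]
t 2.9 w 0.0867 F [-0.1 -0.4  0.5]
```

```bash
python3 -m jog '[[0,0,0,0,0,0,0.05],[0,0,0,0,0,0,0.04],[0,0,0,0,0,0,0.034],[0,0,0,0,0,0,0.03],[0,0,0,0,0,0,0.02],[0,0,0,0,0,0,0.02],[0,0,0,0,0,0,0.02],[0,0,0,0,0,0,0.02]]' 12
```

```text
time_s: 3.58
tool_pos: [0.5037, -0.0914, 0.0453]
tool_rot: [180.0, 0.0, 8.1]
force: [-0.5, -0.3, 0.3]
grip_width: 0.0417
grasp_force: 0.0
```

```bash
python3 -m jog '[[0,0,0,0,0,0,0.02],[0,0,0,0,0,0,0.02],[0,0,0,0,0,0,0.02],[0,0,0,0,0,0,0.02],[0,0,0,0,0,0,0.02],[0,0,0,0,0,0,0.02]]' 12
```

```text
time_s: 4.08
tool_pos: [0.5037, -0.0915, 0.0453]
tool_rot: [180.0, -0.0, 8.1]
force: [-0.7, -0.0, -0.2]
grip_width: 0.0204
grasp_force: 0.3
```

```bash
python3 -c "
from h import *
a=env.read_camera('top')[140:240,270:400];b=env.read_camera('scene')[150:250,290:420]
cv2.imwrite('pics/g2.png',cv2.resize(np.vstack([a,b]),None,fx=3,fy=3,interpolation=cv2.INTER_CUBIC))
go((.5,0,0))"
```

```text
pos [ 0.5037 -0.0915  0.0453] turn [ 0.    -0.    -0.015]
[0.5 0.  0. ] shift tool-down frame [ 0.0107 -0.0909  0.0453]
t 4.2 w 0.0198 F [ 1.1 -0.1  0.9]
```

View pics/g2.png

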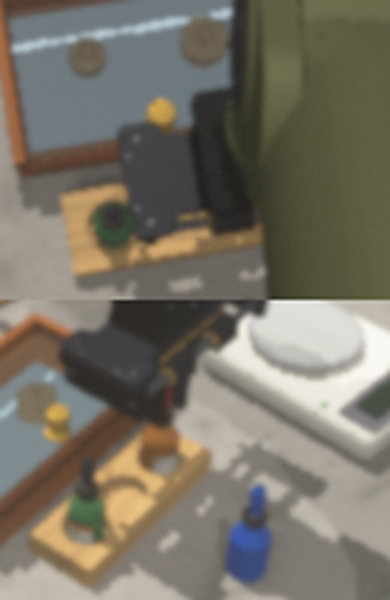

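```bash
python3 -c "
from h import *
f=lambda p:[((a-290+.5)*3,(b-150+.5)*3+300) for a,b in [px('scene',p)]]
print('tcp',f((.5037,-.0915,.0453)),'grip',f((.5037,-.0915,.064)),'bottle base',f((.5035,-.091,.01)),'bodytop',f((.5035,-.091,.072)),'teat',f((.5035,-.091,.109)))
print('tip dirs', f((.5037,-.0915+.01,.0453)),f((.5037,-.0915-.01,.0453)))
crop('scene',325,165,40,50,12,'g3.png')
"
```

```text
tcp [(np.float64(159.976306228623), np.float64(442.3939894308533))] grip [(np.float64(161.33518778779944), np.float64(426.51956392342106))] bottle base [(np.float64(157.2718680608968), np.float64(471.6208081422765))] bodytop [(np.float64(161.68329525217416), np.float64(419.9800412668486))] teat [(np.float64(164.51046112231364), np.float64(386.88485295529273))]
tip dirs [(np.float64(151.82378231197373), np.float64(447.7283140529248))] [(np.float64(168.04742142384032), np.float64(437.112931815616))]
```

View pics/g3.png

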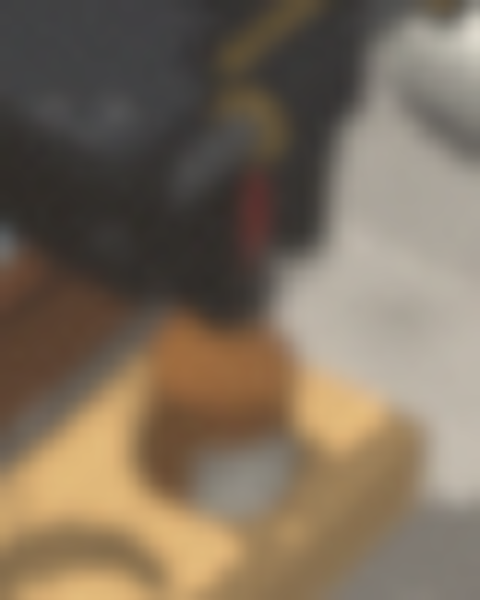

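```bash
python3 -c "
from h import *
a=cv2.imread('pics/scene0.png')[165:230,310:370];b=env.read_camera('scene')[165:230,310:370]
k=6;im=cv2.resize(np.hstack([a,b]),None,fx=k,fy=k,interpolation=cv2.INTER_CUBIC)
def dot(p,c,s=0):
    u,v=px('scene',p);cv2.circle(im,(int((u-310+.5)*k+s),int((v-165+.5)*k)),3,c,-1)
for z,c in ((.01,(255,0,0)),(.072,(0,255,0)),(.08,(255,255,0)),(.109,(255,0,255))):dot((.5035,-.091,z),c)
dot((.5037,-.0915,.0453),(0,255,255),360);dot((.5037,-.0915,.064),(0,0,255),360)
cv2.imwrite('pics/g4.png',im)
"
```

```text
(no output)
```

View pics/g4.png

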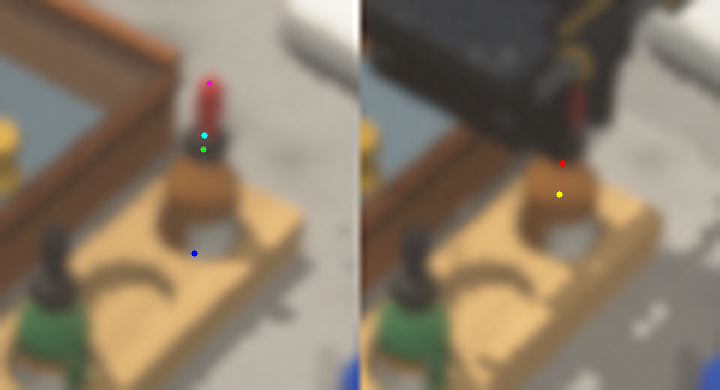

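```bash
python3 -m jog '[[0,0,0,0,0,0,0.087],[0,0,0,0,0,0,0.087],[0,0,0,0,0,0,0.087],[0,0,0,0,0,0,0.087],[0,0,0,0,0,0,0.087],[0,0,0,0,0,0,0.087],[0,0,-0.03,0,0,0,0.06],[0,0,-0.03,0,0,0,0.03],[0,0,-0.03,0,0,0,0.03],[0,0,-0.01,0,0,0,0.03],[0,0,0,0,0,0,0.03],[0,0,0,0,0,0,0.03]]'
python3 -c "
from h import *
o=env.get_obs();p=o['tool_pos'];u,v=px('scene',p);u0,v0=int(u)-40,int(v)-50;k=6
b=env.read_camera('scene')[v0:v0+80,u0:u0+80];im=cv2.resize(b,None,fx=k,fy=k,interpolation=cv2.INTER_CUBIC)
for dy,dz,c in((0,0,(0,255,255)),(0,.019,(0,0,255)),(.03,0,(255,255,0)),(-.03,0,(255,0,255))):
    u,v=px('scene',p+[0,dy,dz]);cv2.circle(im,(int((u-u0+.5)*k),int((v-v0+.5)*k)),3,c,-1)
cv2.imwrite('pics/g5.png',im);go(p)
"
```

```text
time_s: 5.28
tool_pos: [0.5036, -0.0915, 0.145]
tool_rot: [180.0, -0.0, 8.1]
force: [0.3, -0.4, -0.2]
grip_width: 0.0353
grasp_force: 0.0
pos [ 0.5028 -0.0914  0.144 ] turn [-0.     0.002 -0.015]
[ 0.50360711 -0.09152124  0.14501001] shift tool-down frame [ 0.0008  0.0003 -0.0011]
t 5.3 w 0.0333 F [-0.2 -0.4 -0.1]
```

View pics/g5.png

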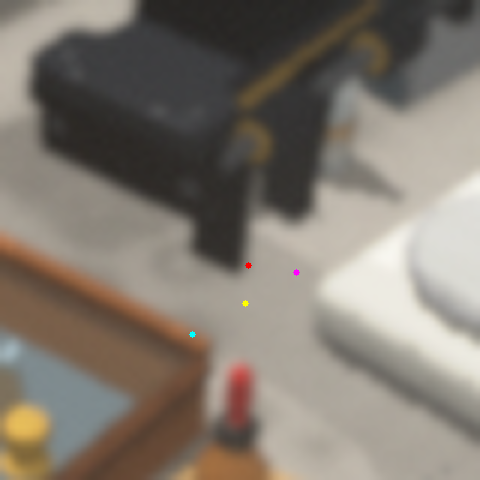

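The tips show at (225,268) and (290,218) in this crop, about 60 px (about 30 mm) above where the reported TCP projects at (245,303). I'll check by touch on the empty mat, which is 6 mm high.

```bash
python3 -m jog '[[0,-0.01,-0.02,0,0,0,0],[0,-0.03,-0.02,0,0,0,0],[0,-0.036,0,0,0,0,0],[0,-0.036,0,0,0,0,0],[0,-0.036,0,0,0,0,0],[0,-0.036,0,0,0,0,0],[0,-0.036,0,0,0,0,0],[0,-0.036,0,0,0,0,0],[0,-0.036,0,0,0,0,0],[0,-0.036,0,0,0,0,0],[0,-0.02,0,0,0,0,0],[0,0,0,0,0,0,0]]' 10
python3 -c "
from h import *
go((.4735,.3165,.19),(.4735,.3165,.06))"
```

```text
time_s: 6.33
tool_pos: [0.451, 0.2587, 0.1835]
tool_rot: [-179.8, 0.2, 8.6]
force: [-0.6, 0.6, -0.4]
grip_width: 0.0005
grasp_force: 0.0
pos [0.451  0.2587 0.1835] turn [-0.003  0.003 -0.006]
[0.4735 0.3165 0.19  ] shift tool-down frame [ 0.0312 -0.0536 -0.0065]
[0.4735 0.3165 0.06  ] shift tool-down frame [ 0.   -0.    0.13]
t 6.3 w 0.0005 F [-0.6  0.6 -0.4]
```

```bash
python3 -m jog '[[0.016,-0.027,0,-0.001,0.001,0,0],[0.016,-0.027,0.01,0,0,0,0],[0,0,0.025,0,0,0,0],[0,0,0.025,0,0,0,0],[0,0,0.025,0,0,0,0],[0,0,0.02,0,0,0,0],[0,0,0.015,0,0,0,0],[0,0,0,0,0,0,0],[0,0,0,0,0,0,0]]'
python3 -c "
from h import *
o=env.get_obs();p=o['tool_pos'];W=[]
for n in('scene','top'):
    u,v=px(n,p);u0,v0=int(u)-35,int(v)-40;k=6
    b=env.read_camera(n)[v0:v0+65,u0:u0+65];im=cv2.resize(b,None,fx=k,fy=k,interpolation=cv2.INTER_CUBIC)
    for dz,c in((0,(0,255,255)),(.03,(0,0,255)),(.07,(255,0,255))):
        u,v=px(n,p+[0,0,dz]);cv2.circle(im,(int((u-u0+.5)*k),int((v-v0+.5)*k)),3,c,-1)
    W.append(im)
cv2.imwrite('pics/g6.png',np.hstack(W));go(p)
"
```

```text
time_s: 7.08
tool_pos: [0.4775, 0.3094, 0.0633]
tool_rot: [179.9, 0.2, 8.1]
force: [0.3, 0.1, 1.0]
grip_width: 0.0003
grasp_force: 0.0
pos [0.479  0.3109 0.0656] turn [ 0.001 -0.001 -0.016]
[0.47751205 0.30944781 0.06329731] shift tool-down frame [-0.0017  0.0012  0.0023]
t 7.2 w 0.0006 F [ 0.5 -0.1 -0. ]
```

View pics/g6.png

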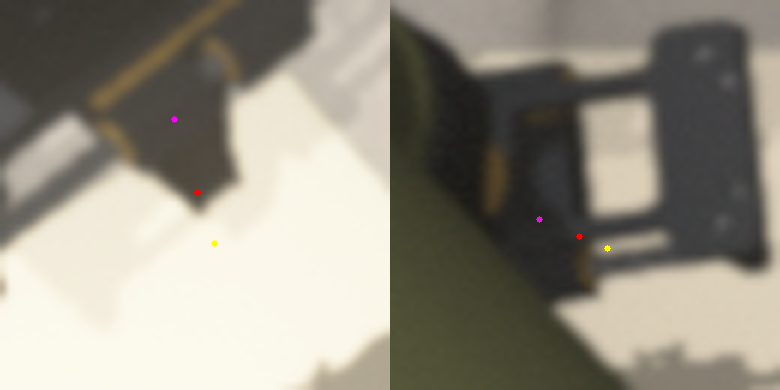

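```bash
python3 -m jog '[[0,0,0.015,0,0,0,0],[0,0,0.01,0,0,0,0],[0,0,0.005,0,0,0,0],[0,0,0.005,0,0,0,0],[0,0,0,0,0,0,0]]'
python3 -m jog '[[0,0,0.003,0,0,0,0],[0,0,0.003,0,0,0,0],[0,0,0,0,0,0,0]]'
python3 -m jog '[[0,0,0.003,0,0,0,0],[0,0,0.003,0,0,0,0],[0,0,0,0,0,0,0]]'
```

```text
time_s: 7.6
tool_pos: [0.4783, 0.3106, 0.0295]
tool_rot: [179.9, 0.0, 8.1]
force: [0.1, -0.1, -1.2]
grip_width: 0.0007
grasp_force: 0.0
time_s: 7.85
tool_pos: [0.4786, 0.3108, 0.0239]
tool_rot: [179.9, -0.0, 8.1]
force: [0.1, -0.1, -0.5]
grip_width: 0.0005
grasp_force: 0.0
time_s: 8.1
tool_pos: [0.4784, 0.3107, 0.0176]
tool_rot: [179.9, -0.0, 8.1]
force: [-0.7, -0.7, -0.3]
grip_width: 0.0005
grasp_force: 0.0
```

```bash
python3 -m jog '[[0,0,0.003,0,0,0,0],[0,0,0.002,0,0,0,0],[0,0,0,0,0,0,0]]'
python3 -m jog '[[0,0,0.002,0,0,0,0],[0,0,0.002,0,0,0,0],[0,0,0,0,0,0,0]]'
python3 -m jog '[[0,0,0.002,0,0,0,0],[0,0,0.002,0,0,0,0],[0,0,0,0,0,0,0]]'
```

```text
time_s: 8.35
tool_pos: [0.4784, 0.3107, 0.0127]
tool_rot: [179.9, -0.0, 8.1]
force: [0.7, -0.6, 0.1]
grip_width: 0.0005
grasp_force: 0.0
time_s: 8.6
tool_pos: [0.4785, 0.3107, 0.0088]
tool_rot: [179.9, -0.0, 8.1]
force: [-0.5, 0.3, 0.8]
grip_width: 0.0005
grasp_force: 0.0
time_s: 8.85
tool_pos: [0.4785, 0.3107, 0.0047]
tool_rot: [179.9, -0.0, 8.1]
force: [0.8, 0.6, 0.9]
grip_width: 0.0007
grasp_force: 0.0
```

```bash
python3 -m jog '[[0,0,0.002,0,0,0,0],[0,0,0.002,0,0,0,0],[0,0,0,0,0,0,0]]'
python3 -m jog '[[0,0,0.002,0,0,0,0],[0,0,0.002,0,0,0,0],[0,0,0,0,0,0,0]]'
python3 -m jog '[[0,0,0.002,0,0,0,0],[0,0,0.002,0,0,0,0],[0,0,0,0,0,0,0]]'
```

```text
time_s: 9.1
tool_pos: [0.4785, 0.3107, 0.0007]
tool_rot: [179.9, -0.0, 8.1]
force: [0.5, -0.2, 0.1]
grip_width: 0.0006
grasp_force: 0.0
time_s: 9.35
tool_pos: [0.4785, 0.3107, -0.0033]
tool_rot: [179.9, -0.0, 8.1]
force: [0.0, 0.2, 1.0]
grip_width: 0.0005
grasp_force: 0.0
time_s: 9.6
tool_pos: [0.4785, 0.3107, -0.0073]
tool_rot: [179.9, -0.0, 8.1]
force: [-0.2, -1.0, -0.1]
grip_width: 0.0001
grasp_force: 0.0
```

```bash
python3 -m jog '[[0,0,0.0015,0,0,0,0],[0,0,0.0015,0,0,0,0],[0,0,0,0,0,0,0]]'
python3 -m jog '[[0,0,0.0015,0,0,0,0],[0,0,0.0015,0,0,0,0],[0,0,0,0,0,0,0]]'
python3 -m jog '[[0,0,0.001,0,0,0,0],[0,0,0.001,0,0,0,0],[0,0,0,0,0,0,0]]'
```

```text
time_s: 9.85
tool_pos: [0.4786, 0.3107, -0.0101]
tool_rot: [179.9, -0.0, 8.1]
force: [0.3, 0.3, 0.2]
grip_width: 0.0004
grasp_force: 0.0
time_s: 10.1
tool_pos: [0.4786, 0.3107, -0.0131]
tool_rot: [179.9, -0.0, 8.1]
force: [-1.0, -0.2, 0.2]
grip_width: 0.0008
grasp_force: 0.0
time_s: 10.35
tool_pos: [0.4786, 0.3108, -0.015]
tool_rot: [179.9, -0.0, 8.1]
force: [-1.1, -0.5, -0.7]
grip_width: 0.0003
grasp_force: 0.0
```

```bash
python3 -m jog '[[0,0,0.001,0,0,0,0],[0,0,0.001,0,0,0,0],[0,0,0,0,0,0,0]]'
python3 -m jog '[[0,0,0.001,0,0,0,0],[0,0,0.001,0,0,0,0],[0,0,0,0,0,0,0]]'
python3 -m jog '[[0,0,0.001,0,0,0,0],[0,0,0.001,0,0,0,0],[0,0,0,0,0,0,0]]'
```

```text
time_s: 10.6
tool_pos: [0.4786, 0.3108, -0.017]
tool_rot: [179.9, -0.0, 8.1]
force: [0.2, -0.5, -0.7]
grip_width: 0.0005
grasp_force: 0.0
time_s: 10.85
tool_pos: [0.4786, 0.3108, -0.019]
tool_rot: [179.9, -0.0, 8.1]
force: [-0.1, 0.1, 0.2]
grip_width: 0.0004
grasp_force: 0.0
time_s: 11.1
tool_pos: [0.4786, 0.3108, -0.021]
tool_rot: [179.9, -0.0, 8.1]
force: [0.7, -0.0, 0.0]
grip_width: 0.0006
grasp_force: 0.0
```

```bash
python3 -m jog '[[0,0,0.001,0,0,0,0],[0,0,0.001,0,0,0,0],[0,0,0,0,0,0,0]]'
python3 -m jog '[[0,0,0.001,0,0,0,0],[0,0,0.001,0,0,0,0],[0,0,0,0,0,0,0]]'
python3 -m jog '[[0,0,0.001,0,0,0,0],[0,0,0.001,0,0,0,0],[0,0,0,0,0,0,0]]'
python3 -c "
from h import *
o=env.get_obs();p=o['tool_pos'];n='scene'
u,v=px(n,p);u0,v0=int(u)-35,int(v)-45;k=7
b=env.read_camera(n)[v0:v0+65,u0:u0+75];im=cv2.resize(b,None,fx=k,fy=k,interpolation=cv2.INTER_CUBIC)
for q,c in((p,(0,255,255)),(p+[0,0,.03],(0,0,255)),(p+[0,0,.07],(255,0,255)),((p[0],p[1],.006),(255,0,0))):
    u,v=px(n,q);cv2.circle(im,(int((u-u0+.5)*k),int((v-v0+.5)*k)),3,c,-1)
cv2.imwrite('pics/g7.png',im);go(p)
"
```

```text
time_s: 11.35
tool_pos: [0.4786, 0.3108, -0.023]
tool_rot: [179.9, -0.0, 8.1]
force: [0.1, 0.1, -0.2]
grip_width: 0.0004
grasp_force: 0.0
time_s: 11.6
tool_pos: [0.4786, 0.3108, -0.025]
tool_rot: [179.9, -0.0, 8.1]
force: [-0.2, -0.3, 0.3]
grip_width: 0.0006
grasp_force: 0.0
time_s: 11.85
tool_pos: [0.4788, 0.3109, -0.0268]
tool_rot: [179.9, -0.1, 8.1]
force: [0.4, -0.2, 1.1]
grip_width: 0.0007
grasp_force: 0.3
pos [ 0.4788  0.311  -0.0268] turn [ 0.001 -0.001 -0.015]
[ 0.47880545  0.31094595 -0.02678383] shift tool-down frame [0. 0. 0.]
t 11.9 w 0.0004 F [-0.3  0.7  0.9]
```

View pics/g7.png

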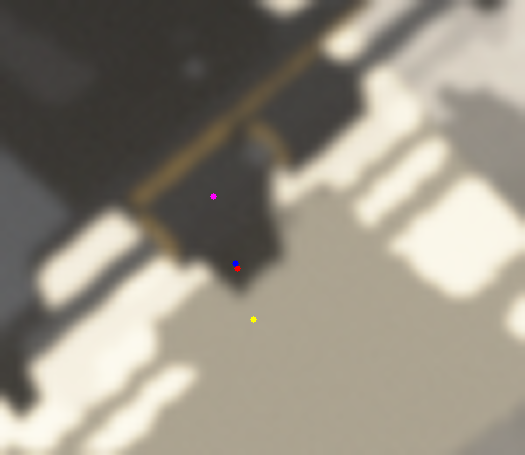

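```bash
python3 -m jog '[[0,0,0.001,0,0,0,0],[0,0,0.001,0,0,0,0],[0,0,0,0,0,0,0]]'
python3 -m jog '[[0,0,0.001,0,0,0,0],[0,0,0,0,0,0,0]]'
```

```text
time_s: 12.15
tool_pos: [0.4788, 0.3109, -0.0269]
tool_rot: [179.9, -0.1, 8.1]
force: [-4.1, -3.7, 15.6]
grip_width: 0.0002
grasp_force: 7.7
time_s: 12.32
tool_pos: [0.4789, 0.3109, -0.0269]
tool_rot: [179.8, -0.1, 8.1]
force: [-6.6, -5.4, 23.0]
grip_width: 0.0007
grasp_force: 11.2
```

The reported z reads about 33 mm too low: the shut tips touch the mat (6 mm) at a reading of -0.027. I'll correct for that and go back to the brown bottle.

```bash
python3 -m jog '[[0,0,-0.02,0,0,-0.016,0.087],[0,0,-0.035,0,0,0,0.087],[0,0,-0.035,0,0,0,0.087],[0,0,-0.035,0,0,0,0.087],[0,0,-0.035,0,0,0,0.087],[0,0.015,-0.02,0,0,0,0.087],[-0.004,0.03,0,0,0,0,0.087],[-0.004,0.032,0,0,0,0,0.087],[-0.004,0.032,0,0,0,0,0.087],[-0.004,0.032,0,0,0,0,0.087],[-0.004,0.032,0,0,0,0,0.087],[-0.004,0.032,0,0,0,0,0.087]]'
python3 -m jog '[[-0.004,0.032,0,0,0,0,0.087],[-0.004,0.032,0,0,0,0,0.087],[-0.003,0.032,0,0,0,0,0.087],[-0.003,0.032,0,0,0,0,0.087],[0,0.03,0,0,0,0,0.087],[0,0.02,0,0,0,0,0.087],[0,0.01,0,0,0,0,0.087],[0,0,0,0,0,0,0.087]]'
python3 -c "
from h import *
go((.5035,-.091,.155),(.5035,-.091,.012))"
```

```text
time_s: 13.32
tool_pos: [0.4869, 0.1033, 0.1505]
tool_rot: [179.9, -0.1, 9.0]
force: [0.4, 0.0, 0.1]
grip_width: 0.0724
grasp_force: 0.0
time_s: 13.98
tool_pos: [0.5027, -0.0854, 0.1503]
tool_rot: [179.9, -0.0, 8.8]
force: [-0.2, -0.4, 0.9]
grip_width: 0.0871
grasp_force: 0.0
pos [ 0.5027 -0.0854  0.1503] turn [ 0.001 -0.001 -0.003]
[ 0.5035 -0.091   0.155 ] shift tool-down frame [-0.0001  0.0056 -0.0047]
[ 0.5035 -0.091   0.012 ] shift tool-down frame [ 0.    -0.     0.143]
t 14.0 w 0.0871 F [-0.2 -0.4  0.9]
```

Now down to z 0.018 first, then the last bit while watching the force.

```bash
python3 -m jog '[[0,0.0056,0.01,0,0,0,0.087],[0,0,0.03,0,0,0,0.087],[0,0,0.03,0,0,0,0.087],[0,0,0.03,0,0,0,0.087],[0,0,0.02,0,0,0,0.087],[0,0,0.01,0,0,0,0.087],[0,0,0,0,0,0,0.087]]'
python3 -m jog '[[0,0,0.004,0,0,0,0.087],[0,0,0.003,0,0,0,0.087],[0,0,0,0,0,0,0.087]]'
```

```text
time_s: 14.57
tool_pos: [0.5016, -0.0864, 0.018]
tool_rot: [-179.9, 0.2, 9.2]
force: [0.1, -0.0, -0.2]
grip_width: 0.0868
grasp_force: 0.0
time_s: 14.82
tool_pos: [0.5046, -0.0886, 0.0143]
tool_rot: [179.9, -0.1, 9.1]
force: [0.2, 0.5, -0.2]
grip_width: 0.0867
grasp_force: 0.0
```

```bash
python3 -m jog '[[0,0.0022,0.001,0,0,0,0.06],[0,0,0,0,0,0,0.05],[0,0,0,0,0,0,0.04],[0,0,0,0,0,0,0.03],[0,0,0,0,0,0,0.02],[0,0,0,0,0,0,0.02],[0,0,0,0,0,0,0.02],[0,0,0,0,0,0,0.02],[0,0,0,0,0,0,0.02],[0,0,0,0,0,0,0.02],[0,0,0,0,0,0,0.02]]' 12
```

```text
time_s: 15.73
tool_pos: [0.5042, -0.091, 0.0126]
tool_rot: [179.9, -0.1, 9.0]
force: [-0.6, -0.7, 1.1]
grip_width: 0.0327
grasp_force: 11.9
```

```bash
python3 -m jog '[[0,0,-0.01,0,0,0,0.02],[0,0,-0.02,0,0,0,0.02],[0,0,-0.03,0,0,0,0.02],[0,0,-0.03,0,0,0,0.02],[0,0,-0.02,0,0,0,0.02],[0.002,-0.01,-0.01,0,0,0,0.02],[0.004,-0.02,0,0,0,0,0.02],[0.006,-0.03,0,0,0,0,0.02],[0.006,-0.03,0,0,0,0,0.02],[0.006,-0.03,0,0,0,0,0.02],[0.006,-0.03,0,0,0,0,0.02],[0.006,-0.03,0,0,0,0,0.02]]'
python3 -m jog '[[0.006,-0.03,0,0,0,0,0.02],[0.006,-0.03,0,0,0,0,0.02],[0.006,-0.03,0,0,0,0,0.02],[0.006,-0.03,0,0,0,0,0.02],[0.006,-0.03,0,0,0,0,0.02],[0.006,-0.03,0,0,0,0,0.02],[0.004,-0.02,0,0,0,0,0.02],[0.002,-0.01,0,0,0,0,0.02],[0,0,0,0,0,0,0.02],[0,0,0,0,0,0,0.02]]'
python3 -c "
from h import *
go((.52,.3165,.13),(.52,.3165,.0095))"
```

```text
time_s: 16.73
tool_pos: [0.5102, 0.095, 0.1321]
tool_rot: [179.9, -0.0, 9.1]
force: [1.1, 0.4, -1.1]
grip_width: 0.0325
grasp_force: 11.9
time_s: 17.57
tool_pos: [0.5192, 0.3062, 0.1317]
tool_rot: [179.9, 0.0, 9.1]
force: [0.0, 0.1, 0.3]
grip_width: 0.0326
grasp_force: 11.9
pos [0.5192 0.3062 0.1317] turn [0.002 0.    0.002]
[0.52   0.3165 0.13  ] shift tool-down frame [ 0.0024 -0.0101  0.0017]
[0.52   0.3165 0.0095] shift tool-down frame [ 0.     -0.      0.1205]
t 17.6 w 0.0326 F [0.  0.1 0.3]
```

```bash
python3 -m jog '[[0.0024,-0.01,0.01,0,0,0,0.02],[0,0,0.02,0,0,0,0.02],[0,0,0.03,0,0,0,0.02],[0,0,0.03,0,0,0,0.02],[0,0,0.02,0,0,0,0.02],[0,0,0.008,0,0,0,0.02],[0,0,0,0,0,0,0.02],[0,0,0,0,0,0,0.02]]'
python3 -m jog '[[0,0,0.002,0,0,0,0.02],[0,0,0.001,0,0,0,0.02],[0,0,0,0,0,0,0.02]]'
```

```text
time_s: 18.23
tool_pos: [0.5212, 0.3163, 0.0145]
tool_rot: [179.9, -0.1, 9.0]
force: [-0.9, 0.1, -0.6]
grip_width: 0.0328
grasp_force: 11.9
time_s: 18.48
tool_pos: [0.5215, 0.3171, 0.0123]
tool_rot: [180.0, -0.2, 9.0]
force: [0.3, -0.0, -0.9]
grip_width: 0.0327
grasp_force: 11.9
```

```bash
python3 -m jog '[[0,0,0.001,0,0,0,0.02],[0,0,0.001,0,0,0,0.02],[0,0,0,0,0,0,0.02]]'
python3 -m jog '[[0,0,0.001,0,0,0,0.02],[0,0,0,0,0,0,0.02]]'
python3 -m jog '[[0,0,0.001,0,0,0,0.02],[0,0,0,0,0,0,0.02]]'
```

```text
time_s: 18.73
tool_pos: [0.5208, 0.3168, 0.0093]
tool_rot: [179.9, -0.1, 9.0]
force: [0.0, -0.3, -0.6]
grip_width: 0.0325
grasp_force: 11.9
time_s: 18.9
tool_pos: [0.521, 0.3168, 0.0085]
tool_rot: [179.9, -0.1, 9.0]
force: [-0.9, 0.3, 0.8]
grip_width: 0.0326
grasp_force: 11.9
time_s: 19.07
tool_pos: [0.5213, 0.3166, 0.0083]
tool_rot: [179.9, -0.1, 9.0]
force: [-1.4, -2.1, 6.2]
grip_width: 0.0326
grasp_force: 12.0
```

```bash
python3 -m jog '[[0,0,-0.001,0,0,0,0.045],[0,0,0,0,0,0,0.06],[0,0,0,0,0,0,0.087],[0,0,0,0,0,0,0.087],[0,0,0,0,0,0,0.087],[0,0,0,0,0,0,0.087],[0,0,-0.02,0,0,0,0.087],[0,0,-0.035,0,0,0,0.087],[0,0,-0.035,0,0,0,0.087],[0,0,-0.03,0,0,0,0.087],[-0.003,0.01,-0.01,0,0,0,0.087],[-0.006,0.02,0,0,0,0,0.087]]'
python3 -m jog '[[-0.009,0.032,0,0,0,0,0.087],[-0.009,0.032,0,0,0,0,0.087],[-0.009,0.032,0,0,0,0,0.087],[-0.009,0.032,0,0,0,0,0.087],[-0.009,0.032,0,0,0,0,0.087],[-0.009,0.032,0,0,0,0,0.087],[-0.009,0.032,0,0,0,0,0.087],[-0.008,0.025,0,0,0,0,0.087],[-0.004,0.015,0,0,0,0,0.087],[0,0,0,0,0,0,0.087],[0,0,0,0,0,0,0.087]]'
python3 -c "
from h import *
cv2.imwrite('pics/m1.png',env.read_camera('scene'))
go((.4855,.011,.13),(.4855,.011,.0065))"
```

```text
time_s: 20.07
tool_pos: [0.5174, 0.2903, 0.1424]
tool_rot: [-179.8, -0.4, 9.3]
force: [0.8, -0.1, -0.3]
grip_width: 0.0867
grasp_force: 0.0
time_s: 20.98
tool_pos: [0.4838, 0.0129, 0.1385]
tool_rot: [179.9, -0.1, 8.9]
force: [0.0, 0.8, 0.5]
grip_width: 0.087
grasp_force: 0.0
pos [0.4839 0.0142 0.1386] turn [ 0.001 -0.001  0.001]
[0.4855 0.011  0.13  ] shift tool-down frame [0.0011 0.0034 0.0086]
[0.4855 0.011  0.0065] shift tool-down frame [ 0.     -0.      0.1235]
t 21.0 w 0.0872 F [ 0.2  0.6 -0.6]
```

```bash
python3 -m jog '[[0.001,0.003,0.01,0,0,0,0.087],[0,0,0.03,0,0,0,0.087],[0,0,0.03,0,0,0,0.087],[0,0,0.03,0,0,0,0.087],[0,0,0.02,0,0,0,0.087],[0,0,0.01,0,0,0,0.087],[0,0,0.002,0,0,0,0.087],[0,0,0,0,0,0,0.087],[0,0,0,0,0,0,0.087]]'
python3 -c "
from h import *
go((.4855,.011,.0065))"
```

```text
time_s: 21.78
tool_pos: [0.4866, 0.0111, 0.0075]
tool_rot: [179.9, -0.2, 9.1]
force: [0.6, -0.7, 0.9]
grip_width: 0.0872
grasp_force: 0.0
pos [0.4866 0.0111 0.0075] turn [ 0.001 -0.003  0.002]
[0.4855 0.011  0.0065] shift tool-down frame [-0.0011 -0.0001  0.001 ]
t 21.8 w 0.0872 F [ 0.6 -0.7  0.9]
```

```bash
python3 -m jog '[[-0.001,0,0.001,0,0,0,0.06],[0,0,0,0,0,0,0.05],[0,0,0,0,0,0,0.04],[0,0,0,0,0,0,0.03],[0,0,0,0,0,0,0.02],[0,0,0,0,0,0,0.02],[0,0,0,0,0,0,0.02],[0,0,0,0,0,0,0.02],[0,0,0,0,0,0,0.02],[0,0,0,0,0,0,0.02],[0,0,0,0,0,0,0.02]]' 12
```

```text
time_s: 22.7
tool_pos: [0.4844, 0.0102, 0.0054]
tool_rot: [179.9, -0.0, 9.0]
force: [0.5, -0.1, 0.0]
grip_width: 0.0305
grasp_force: 12.0
```

```bash
python3 -m jog '[[0,0,-0.01,0,0,0,0.02],[0,0,-0.02,0,0,0,0.02],[0,0,-0.03,0,0,0,0.02],[0,0,-0.03,0,0,0,0.02],[0,0,-0.02,0,0,0,0.02],[0,-0.01,-0.01,0,0,0,0.02],[0,-0.02,0,0,0,0,0.02],[-0.001,-0.03,0,0,0,0,0.02],[-0.001,-0.03,0,0,0,0,0.02],[-0.001,-0.03,0,0,0,0,0.02],[-0.001,-0.03,0,0,0,0,0.02],[-0.001,-0.03,0,0,0,0,0.02]]'
python3 -m jog '[[-0.001,-0.03,0,0,0,0,0.02],[0,-0.03,0,0,0,0,0.02],[0,-0.03,0,0,0,0,0.02],[0,-0.02,0,0,0,0,0.02],[0,-0.015,0,0,0,0,0.02],[0,-0.006,0,0,0,0,0.02],[0,0,0,0,0,0,0.02],[0,0,0,0,0,0,0.02]]'
python3 -c "
from h import *
go((.43,.3165,.12),(.43,.3165,.002))"
```

```text
time_s: 23.7
tool_pos: [0.4496, 0.1893, 0.125]
tool_rot: [179.9, -0.0, 9.1]
force: [0.3, 0.5, -0.6]
grip_width: 0.0306
grasp_force: 12.0
time_s: 24.37
tool_pos: [0.4291, 0.3161, 0.1247]
tool_rot: [179.9, 0.0, 9.1]
force: [0.7, 0.6, -1.0]
grip_width: 0.0307
grasp_force: 12.0
pos [0.4291 0.3161 0.1247] turn [0.002 0.    0.001]
[0.43   0.3165 0.12  ] shift tool-down frame [ 0.001  -0.0003  0.0047]
[0.43   0.3165 0.002 ] shift tool-down frame [ 0.    -0.     0.118]
t 24.4 w 0.0307 F [ 0.7  0.6 -1. ]
```

```bash
python3 -m jog '[[0.001,0,0.01,0,0,0,0.02],[0,0,0.02,0,0,0,0.02],[0,0,0.03,0,0,0,0.02],[0,0,0.03,0,0,0,0.02],[0,0,0.02,0,0,0,0.02],[0,0,0.01,0,0,0,0.02],[0,0,0,0,0,0,0.02],[0,0,0,0,0,0,0.02]]'
python3 -m jog '[[0,0,0.001,0,0,0,0.02],[0,0,0.0005,0,0,0,0.02],[0,0,0,0,0,0,0.02]]'
```

```text
time_s: 25.03
tool_pos: [0.4311, 0.3162, 0.0053]
tool_rot: [179.9, -0.0, 9.0]
force: [0.5, 0.5, -0.3]
grip_width: 0.0308
grasp_force: 12.0
time_s: 25.28
tool_pos: [0.4314, 0.317, 0.0046]
tool_rot: [180.0, -0.2, 9.0]
force: [-0.3, -0.8, -0.1]
grip_width: 0.0308
grasp_force: 12.0
```

```bash
python3 -m jog '[[0,0,0.001,0,0,0,0.02],[0,0,0.001,0,0,0,0.02],[0,0,0,0,0,0,0.02]]'
python3 -m jog '[[0,0,0.001,0,0,0,0.02],[0,0,0,0,0,0,0.02]]'
python3 -m jog '[[0,0,0.0007,0,0,0,0.02],[0,0,0,0,0,0,0.02]]'
```

```text
time_s: 25.53
tool_pos: [0.4307, 0.3166, 0.0017]
tool_rot: [179.9, -0.1, 9.0]
force: [0.8, -0.1, -0.3]
grip_width: 0.0305
grasp_force: 12.0
time_s: 25.7
tool_pos: [0.4308, 0.3167, 0.0007]
tool_rot: [179.9, -0.1, 9.0]
force: [0.1, 0.3, 0.9]
grip_width: 0.0306
grasp_force: 12.0
time_s: 25.87
tool_pos: [0.4309, 0.3167, 0.0006]
tool_rot: [179.9, -0.1, 9.0]
force: [-1.0, -1.4, 5.7]
grip_width: 0.0303
grasp_force: 12.0
```

```bash
python3 -m jog '[[0,0,-0.001,0,0,0,0.045],[0,0,0,0,0,0,0.06],[0,0,0,0,0,0,0.087],[0,0,0,0,0,0,0.087],[0,0,0,0,0,0,0.087],[0,0,0,0,0,0,0.087],[0,0,-0.02,0,0,0,0.087],[0,0,-0.035,0,0,0,0.087],[0,0,-0.035,0,0,0,0.087],[0,0,-0.03,0,0,0,0.087],[0.003,0.01,-0.01,0,0,0,0.087],[0.006,0.02,0,0,0,0,0.087]]'
python3 -m jog '[[0.007,0.032,0,0,0,0,0.087],[0.007,0.032,0,0,0,0,0.087],[0.007,0.032,0,0,0,0,0.087],[0.007,0.032,0,0,0,0,0.087],[0.007,0.032,0,0,0,0,0.087],[0.007,0.032,0,0,0,0,0.087],[0.007,0.032,0,0,0,0,0.087],[0.007,0.032,0,0,0,0,0.087],[0.007,0.032,0,0,0,0,0.087],[0.006,0.025,0,0,0,0,0.087],[0.003,0.013,0,0,0,0,0.087],[0,0,0,0,0,0,0.087]]'
python3 -c "
from h import *
a=env.read_camera('top')[180:270,130:220];b=env.read_camera('scene')[255:345,160:250]
c=env.read_camera('scene')[130:220,260:350]
cv2.imwrite('pics/m2.png',cv2.resize(np.hstack([a,b,c]),None,fx=2.9,fy=2.9,interpolation=cv2.INTER_CUBIC))
go((.567,-.0255,.1),(.567,-.0255,.023))"
```

```text
time_s: 26.87
tool_pos: [0.4446, 0.2926, 0.1348]
tool_rot: [-179.9, -0.4, 9.3]
force: [-0.1, -0.4, -0.4]
grip_width: 0.0869
grasp_force: 0.0
time_s: 27.87
tool_pos: [0.567, -0.0258, 0.1309]
tool_rot: [179.9, -0.0, 8.7]
force: [0.1, -0.5, -0.1]
grip_width: 0.0867
grasp_force: 0.0
pos [ 0.5658 -0.0194  0.1313] turn [-0.    -0.001  0.003]
[ 0.567  -0.0255  0.1   ] shift tool-down frame [0.0002 0.0062 0.0313]
[ 0.567  -0.0255  0.023 ] shift tool-down frame [ 0.    -0.     0.077]
t 28.0 w 0.0872 F [ 0.   0.8 -0.1]
```

View pics/m2.png

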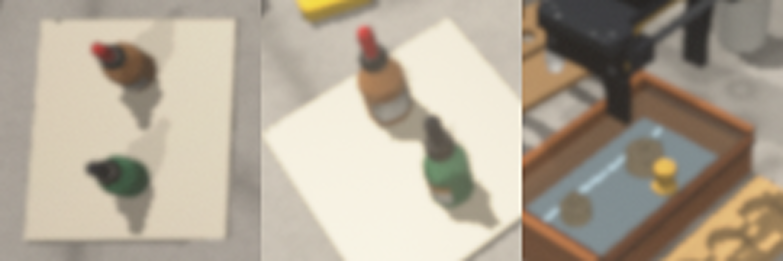

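Both bottles stand upright on the mat: brown at crop (130,65), green at (125,178) in the left view. Next, the knob.

```bash
python3 -m jog '[[0,0,0.02,0,0,0,0.087],[0,0.004,0.03,0,0,0,0.087],[0,0,0.02,0,0,0,0.087],[0,0,0.01,0,0,0,0.087],[0,0,0,0,0,0,0.06],[0,0,0,0,0,0,0.06]]'
python3 -c "
from h import *
go((.567,-.0255,.1),(.567,-.0255,.023))"
```

```text
time_s: 28.52
tool_pos: [0.5671, -0.0243, 0.0519]
tool_rot: [180.0, -0.1, 9.2]
force: [0.5, -0.2, 0.5]
grip_width: 0.0801
grasp_force: 0.0
pos [ 0.5671 -0.0243  0.0519] turn [ 0.001 -0.001  0.003]
[ 0.567  -0.0255  0.1   ] shift tool-down frame [-0.0003  0.0012 -0.0481]
[ 0.567  -0.0255  0.023 ] shift tool-down frame [ 0.    -0.     0.077]
t 28.5 w 0.0801 F [ 0.5 -0.2  0.5]
```

```bash
python3 -m jog '[[0,0.001,0.015,0,0,0,0.06],[0,0,0.01,0,0,0,0.05],[0,0,0.003,0,0,0,0.05],[0,0,0,0,0,0,0.04],[0,0,0,0,0,0,0.03],[0,0,0,0,0,0,0.02],[0,0,0,0,0,0,0.01],[0,0,0,0,0,0,0.01],[0,0,0,0,0,0,0.01],[0,0,0,0,0,0,0.01],[0,0,0,0,0,0,0.01]]' 15
```

```text
time_s: 29.43
tool_pos: [0.5674, -0.0261, 0.0237]
tool_rot: [180.0, -0.1, 9.1]
force: [-1.1, 2.2, 1.9]
grip_width: 0.0196
grasp_force: 15.0
```

```bash
python3 -m jog '[[-0.006,0,0,0,0,0,0.01],[-0.012,0,0,0,0,0,0.01],[-0.015,0,0,0,0,0,0.01],[-0.015,0,0,0,0,0,0.01],[-0.015,0,0,0,0,0,0.01],[-0.015,0,0,0,0,0,0.01],[-0.012,0,0,0,0,0,0.01],[-0.008,0,0,0,0,0,0.01],[-0.004,0,0,0,0,0,0.01],[0,0,0,0,0,0,0.01],[0,0,0,0,0,0,0.01]]'
```

```text
time_s: 30.35
tool_pos: [0.4712, -0.0413, 0.0242]
tool_rot: [180.0, -0.7, 9.1]
force: [10.7, 6.1, -7.8]
grip_width: 0.0193
grasp_force: 15.0
```

```bash
python3 -m jog '[[0.001,0,0,0,0,0,0.04],[0,0,0,0,0,0,0.05],[0,0,0,0,0,0,0.065],[0,0,0,0,0,0,0.065],[0,0,-0.02,0,0,0,0.065],[0,0,-0.03,0,0,0,0.065],[0.01,0.003,-0.01,0,0,0,0.065],[0.025,0.007,0,0,0,0,0.065],[0.03,0.009,0,0,0,0,0.065],[0.03,0.009,0,0,0,0,0.065],[0.03,0.009,0,0,0,0,0.065],[0.02,0.006,0,0,0,0,0.065]]'
python3 -m jog '[[0.01,0.003,0,0,0,0,0.065],[0,0,0,0,0,0,0.065],[0,0,0,0,0,0,0.065]]'
python3 -c "
from h import *
a=env.read_camera('top')[115:235,250:400];b=env.read_camera('scene')[140:260,230:380]
cv2.imwrite('pics/o1.png',cv2.resize(np.hstack([a,b]),None,fx=2.6,fy=2.6,interpolation=cv2.INTER_CUBIC))
go((.6336,-.0621,.085),(.6336,-.0621,-.02))"
```

```text
time_s: 31.35
tool_pos: [0.6195, -0.0642, 0.0828]
tool_rot: [179.9, -0.1, 8.9]
force: [0.1, 0.1, 1.2]
grip_width: 0.0648
grasp_force: 0.0
time_s: 31.6
tool_pos: [0.6272, -0.0641, 0.0827]
tool_rot: [180.0, 0.0, 9.0]
force: [0.1, 0.3, -0.1]
grip_width: 0.0648
grasp_force: 0.0
pos [ 0.6267 -0.0641  0.0832] turn [0.001 0.    0.001]
[ 0.6336 -0.0621  0.085 ] shift tool-down frame [ 0.0071 -0.0009 -0.0018]
[ 0.6336 -0.0621 -0.02  ] shift tool-down frame [ 0.    -0.     0.105]
t 31.7 w 0.0653 F [-0.2  0.8  0.7]
```

View pics/o1.png

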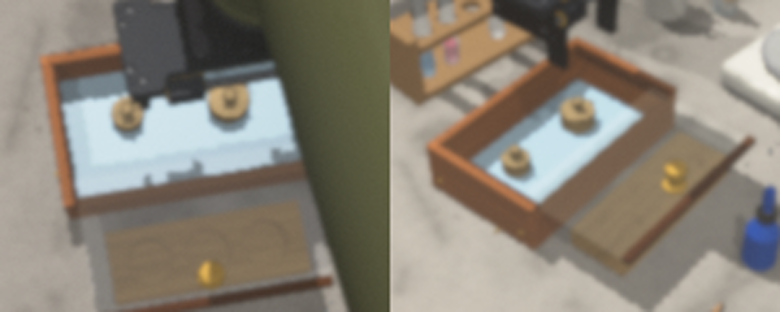

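Lid open over the rack, and both masses clear: large at left-view (231,100) and right-view (578,110). I'll triangulate the large one.

```bash
python3 -c "
from h import *
print(two((250+231/2.6,115+100/2.6),(230+188/2.6,140+107/2.6)))
for z in(.025,.031,.041):print(z,at('top',250+231/2.6,115+100/2.6,z),at('scene',230+188/2.6,140+107/2.6,z))
k=two((250+210/2.6,115+268/2.6),(230+285/2.6,140+168/2.6));print('knob top',k)
"
```

```text
(array([ 0.63267968, -0.0645942 ,  0.03124502]), np.float64(0.0007440888944343362))
0.025 [ 0.63430273 -0.06533177] [ 0.63846376 -0.06903924]
0.031 [ 0.63245629 -0.06484639] [ 0.63322973 -0.06458754]
0.041 [ 0.62937888 -0.06403741] [ 0.62450636 -0.05716804]
knob top (array([ 0.4704448 , -0.04075431,  0.07599886]), np.float64(0.004408520352468927))
```

```bash
python3 -m jog '[[0.0064,0.0007,0,0,0,0,0.065],[0,0,0.02,0,0,0,0.065],[0,0,0.03,0,0,0,0.065],[0,0,0.025,0,0,0,0.065],[0,0,0.015,0,0,0,0.065],[0,0,0,0,0,0,0.065],[0,0,0,0,0,0,0.065]]'
python3 -m jog '[[0,0,0.005,0,0,0,0.065],[0,0,0.004,0,0,0,0.065],[0,0,0,0,0,0,0.065],[0,0,0,0,0,0,0.065]]'
```

```text
time_s: 32.28
tool_pos: [0.634, -0.0637, -0.0065]
tool_rot: [180.0, -0.0, 9.1]
force: [0.5, 0.3, 0.3]
grip_width: 0.0645
grasp_force: 0.0
time_s: 32.62
tool_pos: [0.6348, -0.0639, -0.0149]
tool_rot: [179.9, -0.1, 9.0]
force: [0.7, 0.5, 0.2]
grip_width: 0.0647
grasp_force: 0.0
```

```bash
python3 -m jog '[[-0.0015,0,0.003,0,0,0,0.065],[0,0,0.002,0,0,0,0.06],[0,0,0,0,0,0,0.05],[0,0,0,0,0,0,0.045],[0,0,0,0,0,0,0.04],[0,0,0,0,0,0,0.03],[0,0,0,0,0,0,0.03],[0,0,0,0,0,0,0.03],[0,0,0,0,0,0,0.03],[0,0,0,0,0,0,0.03]]' 15
```

```text
time_s: 33.45
tool_pos: [0.633, -0.0641, -0.0204]
tool_rot: [179.9, -0.1, 9.0]
force: [-0.3, -0.6, -0.4]
grip_width: 0.0371
grasp_force: 15.0
```

```bash
python3 -m jog '[[0,0,-0.01,0,0,0,0.03],[0,0,-0.02,0,0,0,0.03],[0,0,-0.03,0,0,0,0.03],[0,0,-0.025,0,0,0,0.03],[-0.007,0.01,-0.01,0,0,0,0.03],[-0.014,0.02,0,0,0,0,0.03],[-0.021,0.03,0,0,0,0,0.03],[-0.021,0.03,0,0,0,0,0.03],[-0.021,0.03,0,0,0,0,0.03],[-0.021,0.03,0,0,0,0,0.03],[-0.021,0.03,0,0,0,0,0.03],[-0.014,0.02,0,0,0,0,0.03]]'
python3 -m jog '[[-0.006,0.01,0,0,0,0,0.03],[0,0,0,0,0,0,0.03],[0,0,0,0,0,0,0.03],[0,0,0,0,0,0,0.03]]'
python3 -c "
from h import *
go((.5157,-.3023,.075),(.5157,-.3023,.022))"
```

```text
time_s: 34.45
tool_pos: [0.5234, -0.2879, 0.075]
tool_rot: [179.8, 0.0, 8.8]
force: [-0.5, -1.1, -1.4]
grip_width: 0.037
grasp_force: 15.0
time_s: 34.78
tool_pos: [0.5231, -0.2913, 0.0749]
tool_rot: [-180.0, -0.1, 9.2]
force: [1.2, 0.9, -1.8]
grip_width: 0.037
grasp_force: 15.0
pos [ 0.5231 -0.2913  0.0749] turn [-0.    -0.002  0.004]
[ 0.5157 -0.3023  0.075 ] shift tool-down frame [-0.0091  0.0097 -0.0001]
[ 0.5157 -0.3023  0.022 ] shift tool-down frame [ 0.    -0.     0.053]
t 34.8 w 0.037 F [ 1.2  0.9 -1.8]
```

```bash
python3 -m jog '[[-0.009,0.0097,0,0,0,0,0.03],[0,0,0.015,0,0,0,0.03],[0,0,0.015,0,0,0,0.03],[0,0,0.01,0,0,0,0.03],[0,0,0.005,0,0,0,0.03],[0,0,0.003,0,0,0,0.03],[0,0,0,0,0,0,0.03],[0,0,0,0,0,0,0.03]]'
python3 -m jog '[[0,0,0.001,0,0,0,0.03],[0,0,0.001,0,0,0,0.03],[0,0,0,0,0,0,0.03]]'
python3 -m jog '[[0,0,0.001,0,0,0,0.03],[0,0,0,0,0,0,0.03]]'
```

```text
time_s: 35.45
tool_pos: [0.5148, -0.3052, 0.0271]
tool_rot: [179.9, -0.1, 9.1]
force: [-0.7, -0.3, -1.0]
grip_width: 0.0367
grasp_force: 15.0
time_s: 35.7
tool_pos: [0.5145, -0.3055, 0.0249]
tool_rot: [179.9, -0.1, 9.0]
force: [-0.5, 0.8, -1.0]
grip_width: 0.0369
grasp_force: 15.0
time_s: 35.87
tool_pos: [0.5142, -0.3054, 0.0236]
tool_rot: [179.9, -0.1, 9.0]
force: [0.3, -0.5, -1.9]
grip_width: 0.0369
grasp_force: 15.0
```

```bash
python3 -m jog '[[0.001,-0.003,0.001,0,0,0,0.03],[0,0,0.001,0,0,0,0.03],[0,0,0,0,0,0,0.03]]'
python3 -m jog '[[0,0,0.001,0,0,0,0.03],[0,0,0,0,0,0,0.03]]'
```

```text
time_s: 36.12
tool_pos: [0.5148, -0.3017, 0.0214]
tool_rot: [180.0, -0.0, 9.1]
force: [1.0, 0.2, -0.4]
grip_width: 0.0365
grasp_force: 15.0
time_s: 36.28
tool_pos: [0.5149, -0.3022, 0.0206]
tool_rot: [179.9, -0.1, 9.0]
force: [-0.2, 0.7, -1.3]
grip_width: 0.0371
grasp_force: 15.0
```

```bash
python3 -m jog '[[0,0,0.0007,0,0,0,0.03],[0,0,0,0,0,0,0.03]]'
python3 -m jog '[[0,0,0.0007,0,0,0,0.03],[0,0,0,0,0,0,0.03]]'
```

```text
time_s: 36.45
tool_pos: [0.5149, -0.3022, 0.0205]
tool_rot: [179.9, -0.0, 9.0]
force: [-2.0, 0.7, 4.4]
grip_width: 0.0374
grasp_force: 15.0
time_s: 36.62
tool_pos: [0.5149, -0.3022, 0.0205]
tool_rot: [179.9, -0.0, 9.0]
force: [-3.9, 2.1, 8.3]
grip_width: 0.0369
grasp_force: 15.0
```

```bash
python3 -m jog '[[0,0,-0.001,0,0,0,0.045],[0,0,0,0,0,0,0.055],[0,0,0,0,0,0,0.065],[0,0,0,0,0,0,0.065],[0,0,-0.01,0,0,0,0.065],[0,0,-0.03,0,0,0,0.065],[0,0,-0.03,0,0,0,0.065],[0,-0.01,-0.01,0,0,0,0.065],[0,-0.02,0,0,0,0,0.065],[0,-0.03,0,0,0,0,0.065],[0,-0.03,0,0,0,0,0.065],[0,-0.03,0,0,0,0,0.065]]'
python3 -m jog '[[0,-0.03,0,0,0,0,0.065],[0,-0.03,0,0,0,0,0.065],[0,-0.03,0,0,0,0,0.065],[0,-0.03,0,0,0,0,0.065],[0,-0.015,0,0,0,0,0.065],[0,-0.007,0,0,0,0,0.065],[0,0,0,0,0,0,0.065],[0,0,0,0,0,0,0.065]]'
python3 -c "
from h import *
a=env.read_camera('top')[115:275,260:500];b=env.read_camera('scene')[130:250,235:445]
cv2.imwrite('pics/o2.png',np.vstack([cv2.resize(a,(600,400),interpolation=2)[:320],cv2.resize(b,(600,343),interpolation=2)[:280]]))
go((.4712,-.0413,.1),(.4712,-.0413,.024))"
```

```text
time_s: 37.62
tool_pos: [0.4955, -0.1821, 0.1003]
tool_rot: [179.9, -0.1, 9.0]
force: [0.1, 0.5, 0.4]
grip_width: 0.065
grasp_force: 0.0
time_s: 38.28
tool_pos: [0.4738, -0.0448, 0.1]
tool_rot: [179.9, -0.1, 9.0]
force: [0.0, -1.1, -0.7]
grip_width: 0.065
grasp_force: 0.0
pos [ 0.4738 -0.0453  0.0998] turn [ 0.001 -0.001 -0.002]
[ 0.4712 -0.0413  0.1   ] shift tool-down frame [-0.0019 -0.0044 -0.0002]
[ 0.4712 -0.0413  0.024 ] shift tool-down frame [ 0.    -0.     0.076]
t 38.4 w 0.0651 F [-0.4 -0.2 -0.6]
```

View pics/o2.png

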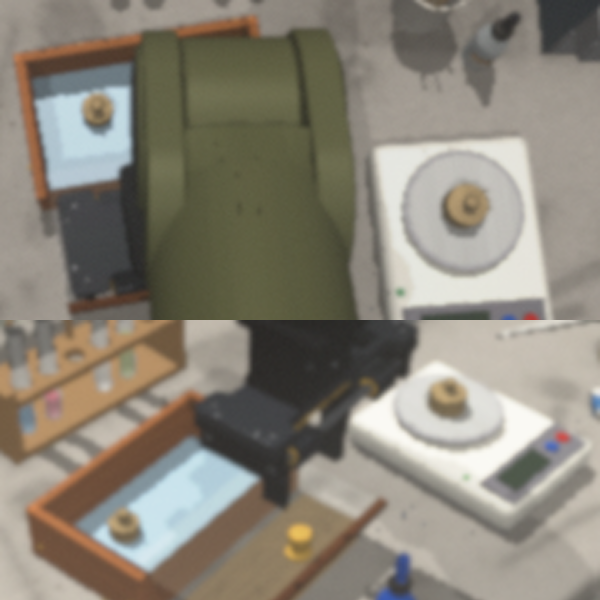

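The large mass stands in the middle of the pan, at about (466,205) with the pan centre at about (463,212). The small mass is undisturbed. Next, grip the knob and close the lid.

```bash
python3 -m jog '[[-0.002,-0.0044,0,0,0,0,0.065],[0,0,0.02,0,0,0,0.065],[0,0,0.03,0,0,0,0.065],[0,0,0.02,0,0,0,0.065],[0,0,0.006,0,0,0,0.06],[0,0,0,0,0,0,0.05],[0,0,0,0,0,0,0.04]]'
python3 -c "
from h import *
go((.4712,-.0413,.024))"
```

```text
time_s: 38.97
tool_pos: [0.4714, -0.0396, 0.0244]
tool_rot: [180.0, -0.1, 9.0]
force: [1.5, 0.7, 0.4]
grip_width: 0.0534
grasp_force: 0.0
pos [ 0.4714 -0.0396  0.0244] turn [ 0.001 -0.001  0.   ]
[ 0.4712 -0.0413  0.024 ] shift tool-down frame [-0.0004  0.0017  0.0004]
t 39.0 w 0.0534 F [1.5 0.7 0.4]
```

```bash
python3 -m jog '[[0,0,0,0,0,0,0.03],[0,0,0,0,0,0,0.02],[0,0,0,0,0,0,0.01],[0,0,0,0,0,0,0.01],[0,0,0,0,0,0,0.01],[0,0,0,0,0,0,0.01],[0,0,0,0,0,0,0.01],[0,0,0,0,0,0,0.01]]' 15
```

```text
time_s: 39.63
tool_pos: [0.4716, -0.0411, 0.0244]
tool_rot: [179.8, -0.1, 9.0]
force: [0.9, -5.0, 1.9]
grip_width: 0.02
grasp_force: 15.0
```

```bash
python3 -m jog '[[0.006,0.0012,0,0,0,0,0.01],[0.012,0,0,0,0,0,0.01],[0.015,0,0,0,0,0,0.01],[0.015,0,0,0,0,0,0.01],[0.015,0,0,0,0,0,0.01],[0.015,0,0,0,0,0,0.01],[0.012,0,0,0,0,0,0.01],[0.008,0,0,0,0,0,0.01],[0.003,0,0,0,0,0,0.01],[0,0,0,0,0,0,0.01],[0,0,0,0,0,0,0.01]]'
```

```text
time_s: 40.55
tool_pos: [0.5717, -0.0254, 0.0244]
tool_rot: [179.9, -0.1, 9.0]
force: [1.4, -4.3, 3.5]
grip_width: 0.0194
grasp_force: 15.0
```

```bash
python3 -m jog '[[0.002,0,0,0,0,0,0.01],[0.001,0,0,0,0,0,0.01],[0,0,0,0,0,0,0.01]]'
python3 -m jog '[[0.001,0,0,0,0,0,0.01],[0.001,0,0,0,0,0,0.01],[0,0,0,0,0,0,0.01]]'
```

```text
time_s: 40.8
tool_pos: [0.5736, -0.0251, 0.0244]
tool_rot: [179.9, -0.0, 9.0]
force: [-0.2, -5.2, 5.4]
grip_width: 0.0192
grasp_force: 15.0
time_s: 41.05
tool_pos: [0.5753, -0.0249, 0.0244]
tool_rot: [179.9, -0.0, 9.0]
force: [0.0, -4.5, 5.4]
grip_width: 0.0197
grasp_force: 15.0
```

```bash
python3 -m jog '[[0.0015,0,0,0,0,0,0.01],[0.0015,0,0,0,0,0,0.01],[0,0,0,0,0,0,0.01]]'
python3 -m jog '[[0.0015,0,0,0,0,0,0.01],[0.0015,0,0,0,0,0,0.01],[0,0,0,0,0,0,0.01]]'
```

```text
time_s: 41.3
tool_pos: [0.5751, -0.0249, 0.0243]
tool_rot: [179.8, 0.4, 9.0]
force: [-8.1, -5.7, 13.8]
grip_width: 0.0196
grasp_force: 15.0
time_s: 41.55
tool_pos: [0.5757, -0.0248, 0.0239]
tool_rot: [179.8, 0.7, 9.0]
force: [-13.5, -5.8, 16.8]
grip_width: 0.0194
grasp_force: 15.0
```

```bash
python3 -m jog '[[-0.004,0,0,0,0,0,0.03],[0,0,0,0,0,0,0.05],[0,0,0,0,0,0,0.087],[0,0,0,0,0,0,0.087],[0,0,-0.02,0,0,0,0.087],[0,0,-0.03,0,0,0,0.087],[0,0,-0.03,0,0,0,0.087],[-0.002,-0.01,-0.02,0,0,0,0.087],[-0.005,-0.02,-0.01,0,0,0,0.087],[-0.007,-0.03,0,0,0,0,0.087],[-0.007,-0.03,0,0,0,0,0.087],[-0.007,-0.03,0,0,0,0,0.087]]'
python3 -m jog '[[-0.007,-0.03,0,0,0,0,0.087],[-0.007,-0.03,0,0,0,0,0.087],[-0.007,-0.03,0,0,0,0,0.087],[-0.007,-0.03,0,0,0,0,0.087],[-0.007,-0.03,0,0,0,0,0.087],[-0.007,-0.03,0,0,0,0,0.087],[-0.007,-0.025,0,0,0,0,0.087],[-0.005,-0.018,0,0,0,0,0.087],[-0.003,-0.01,0,0,0,0,0.087],[0,0,0,0,0,0,0.087],[0,0,0,0,0,0,0.087]]'
python3 -c "
from h import *
im=env.read_camera('top');cv2.imwrite('pics/shut.png',im)
go((.4309,.3167,.13),(.4309,.3167,.0006))"
```

```text
time_s: 42.55
tool_pos: [0.5305, 0.0924, 0.1339]
tool_rot: [180.0, -0.1, 9.0]
force: [0.4, 0.2, -0.3]
grip_width: 0.0853
grasp_force: 0.0
time_s: 43.47
tool_pos: [0.4382, 0.3115, 0.1333]
tool_rot: [179.9, -0.0, 9.1]
force: [0.4, 0.2, -0.1]
grip_width: 0.0868
grasp_force: 0.0
pos [0.4389 0.3105 0.1332] turn [ 0.002 -0.001 -0.   ]
[0.4309 0.3167 0.13  ] shift tool-down frame [-0.0069 -0.0073  0.0032]
[0.4309 0.3167 0.0006] shift tool-down frame [ 0.     -0.      0.1294]
t 43.5 w 0.0869 F [ 0.3  0.1 -1.1]
```

```bash
python3 -m jog '[[-0.007,-0.007,0.01,0,0,0,0.087],[0,0,0.03,0,0,0,0.087],[0,0,0.03,0,0,0,0.087],[0,0,0.03,0,0,0,0.087],[0,0,0.02,0,0,0,0.087],[0,0,0.01,0,0,0,0.087],[0,0,0,0,0,0,0.087],[0,0,0,0,0,0,0.087],[0,0,0,0,0,0,0.087]]'
python3 -c "
from h import *
go((.4309,.3167,.0006))"
```

```text
time_s: 44.27
tool_pos: [0.4314, 0.3181, 0.0048]
tool_rot: [180.0, -0.2, 9.0]
force: [0.0, 0.1, 0.2]
grip_width: 0.0869
grasp_force: 0.0
pos [0.4314 0.3181 0.0048] turn [ 0.    -0.003  0.   ]
[0.4309 0.3167 0.0006] shift tool-down frame [-0.0007  0.0013  0.0042]
t 44.3 w 0.0869 F [0.  0.1 0.2]
```

```bash
python3 -m jog '[[-0.0005,0.001,0.002,0,0,0,0.07],[0,0,0.001,0,0,0,0.05],[0,0,0,0,0,0,0.04],[0,0,0,0,0,0,0.03],[0,0,0,0,0,0,0.02],[0,0,0,0,0,0,0.02],[0,0,0,0,0,0,0.02],[0,0,0,0,0,0,0.02],[0,0,0,0,0,0,0.02],[0,0,0,0,0,0,0.02],[0,0,0,0,0,0,0.02]]' 12
```

```text
time_s: 45.18
tool_pos: [0.43, 0.3164, 0.0005]
tool_rot: [179.9, -0.1, 9.0]
force: [-0.8, 0.6, -0.5]
grip_width: 0.0307
grasp_force: 12.0
```

```bash
python3 -m jog '[[0,0,-0.01,0,0,0,0.02],[0,0,-0.02,0,0,0,0.02],[0,0,-0.03,0,0,0,0.02],[0,0,-0.03,0,0,0,0.02],[0,0,-0.02,0,0,0,0.02],[0,0.01,-0.01,0,0,0,0.02],[0,0.02,0,0,0,0,0.02],[0.001,0.03,0,0,0,0,0.02],[0.001,0.03,0,0,0,0,0.02],[0.001,0.03,0,0,0,0,0.02],[0.001,0.03,0,0,0,0,0.02],[0.001,0.03,0,0,0,0,0.02]]'
python3 -m jog '[[0,0.03,0,0,0,0,0.02],[0,0.03,0,0,0,0,0.02],[0,0.03,0,0,0,0,0.02],[0,0.02,0,0,0,0,0.02],[0,0.015,0,0,0,0,0.02],[0,0.006,0,0,0,0,0.02],[0,0,0,0,0,0,0.02],[0,0,0,0,0,0,0.02]]'
python3 -c "
from h import *
go((.4835,.0102,.12),(.4835,.0102,.006))"
```

```text
time_s: 46.18
tool_pos: [0.4632, 0.1382, 0.1214]
tool_rot: [179.9, -0.1, 9.1]
force: [-0.0, -0.1, -0.8]
grip_width: 0.0305
grasp_force: 12.0
time_s: 46.85
tool_pos: [0.4837, 0.0112, 0.1211]
tool_rot: [180.0, -0.1, 9.1]
force: [0.0, 0.7, -1.4]
grip_width: 0.0309
grasp_force: 12.0
pos [0.4837 0.0112 0.1211] turn [ 0.001 -0.001  0.001]
[0.4835 0.0102 0.12  ] shift tool-down frame [-0.0003  0.0009  0.0011]
[0.4835 0.0102 0.006 ] shift tool-down frame [ 0.    -0.     0.114]
t 46.9 w 0.0309 F [ 0.   0.7 -1.4]
```

```bash
python3 -m jog '[[0,0.0008,0.01,0,0,0,0.02],[0,0,0.02,0,0,0,0.02],[0,0,0.03,0,0,0,0.02],[0,0,0.02,0,0,0,0.02],[0,0,0.014,0,0,0,0.02],[0,0,0,0,0,0,0.02],[0,0,0,0,0,0,0.02],[0,0,0,0,0,0,0.02]]'
python3 -c "
from h import *
go((.4835,.0102,.006))"
```

```text
time_s: 47.52
tool_pos: [0.4846, 0.0103, 0.0276]
tool_rot: [179.9, -0.1, 9.1]
force: [0.3, 0.1, 0.2]
grip_width: 0.0304
grasp_force: 12.0
pos [0.4846 0.0103 0.0276] turn [ 0.001 -0.002  0.002]
[0.4835 0.0102 0.006 ] shift tool-down frame [-0.0011 -0.0001  0.0216]
t 47.5 w 0.0304 F [0.3 0.1 0.2]
```

```bash
python3 -m jog '[[-0.001,0,0.005,0,0,0,0.02],[0,0,0.006,0,0,0,0.02],[0,0,0.005,0,0,0,0.02],[0,0,0.003,0,0,0,0.02],[0,0,0,0,0,0,0.02],[0,0,0,0,0,0,0.02]]'
python3 -m jog '[[0,0,0.001,0,0,0,0.02],[0,0,0.001,0,0,0,0.02],[0,0,0,0,0,0,0.02]]'
python3 -m jog '[[0,0,0.0007,0,0,0,0.02],[0,0,0,0,0,0,0.02]]'
```

```text
time_s: 48.02
tool_pos: [0.4828, 0.0091, 0.0077]
tool_rot: [180.0, -0.0, 9.0]
force: [-0.2, 0.1, -1.0]
grip_width: 0.0303
grasp_force: 12.0
time_s: 48.27
tool_pos: [0.483, 0.009, 0.0058]
tool_rot: [179.9, -0.1, 9.0]
force: [0.0, 0.2, -1.4]
grip_width: 0.0305
grasp_force: 12.0
time_s: 48.43
tool_pos: [0.483, 0.009, 0.0051]
tool_rot: [179.9, -0.1, 9.0]
force: [-0.7, 0.3, -0.9]
grip_width: 0.0304
grasp_force: 12.0
```

```bash
python3 -m jog '[[0,0,0.0007,0,0,0,0.02],[0,0,0,0,0,0,0.02]]'
```

```text
time_s: 48.6
tool_pos: [0.4831, 0.009, 0.0045]
tool_rot: [179.9, -0.1, 9.0]
force: [-0.4, -0.5, -0.4]
grip_width: 0.0305
grasp_force: 12.0
```

```bash
python3 -m jog '[[0,0,0,0,0,0,0.04],[0,0,0,0,0,0,0.06],[0,0,0,0,0,0,0.087],[0,0,0,0,0,0,0.087],[0,0,0,0,0,0,0.087],[0,0,0,0,0,0,0.087],[0,0,-0.02,0,0,0,0.087],[0,0,-0.035,0,0,0,0.087],[0,0,-0.035,0,0,0,0.087],[0,0,-0.03,0,0,0,0.087],[0.003,-0.01,-0.01,0,0,0,0.087],[0.006,-0.02,0,0,0,0,0.087]]'
python3 -m jog '[[0.009,-0.032,0,0,0,0,0.087],[0.009,-0.032,0,0,0,0,0.087],[0.009,-0.032,0,0,0,0,0.087],[0.009,-0.032,0,0,0,0,0.087],[0.009,-0.032,0,0,0,0,0.087],[0.009,-0.032,0,0,0,0,0.087],[0.009,-0.032,0,0,0,0,0.087],[0.008,-0.028,0,0,0,0,0.087],[0.005,-0.015,0,0,0,0,0.087],[0,0,0,0,0,0,0.087],[0,0,0,0,0,0,0.087]]'
python3 -c "
from h import *
cv2.imwrite('pics/m3.png',env.read_camera('top'))
go((.5213,.3166,.13),(.5213,.3166,.0083))"
```

```text
time_s: 49.6
tool_pos: [0.4895, 0.038, 0.1374]
tool_rot: [179.7, -0.4, 8.7]
force: [-0.7, -0.5, -0.6]
grip_width: 0.0866
grasp_force: 0.0
time_s: 50.52
tool_pos: [0.519, 0.3169, 0.1333]
tool_rot: [180.0, 0.0, 9.2]
force: [0.9, -0.3, -0.4]
grip_width: 0.087
grasp_force: 0.0
pos [0.5197 0.3153 0.1334] turn [0.002 0.    0.001]
[0.5213 0.3166 0.13  ] shift tool-down frame [ 0.0018 -0.001   0.0034]
[0.5213 0.3166 0.0083] shift tool-down frame [ 0.     -0.      0.1217]
t 50.6 w 0.0871 F [-0.5  0.1 -0.5]
```

```bash
python3 -m jog '[[0.001,0,0.01,0,0,0,0.087],[0,0,0.03,0,0,0,0.087],[0,0,0.03,0,0,0,0.087],[0,0,0.03,0,0,0,0.087],[0,0,0.015,0,0,0,0.087],[0,0,0.006,0,0,0,0.087],[0,0,0,0,0,0,0.087],[0,0,0,0,0,0,0.087],[0,0,0,0,0,0,0.087]]'
python3 -c "
from h import *
go((.5213,.3166,.0083))"
```

```text
time_s: 51.32
tool_pos: [0.5226, 0.3167, 0.0151]
tool_rot: [180.0, -0.2, 9.0]
force: [-0.3, -0.7, 0.4]
grip_width: 0.0873
grasp_force: 0.0
pos [0.5226 0.3167 0.0151] turn [ 0.    -0.004  0.   ]
[0.5213 0.3166 0.0083] shift tool-down frame [-0.0013 -0.0001  0.0068]
t 51.3 w 0.0873 F [-0.3 -0.7  0.4]
```

```bash
python3 -m jog '[[-0.001,0,0.003,0,0,0,0.07],[0,0,0.002,0,0,0,0.05],[0,0,0,0,0,0,0.04],[0,0,0,0,0,0,0.03],[0,0,0,0,0,0,0.02],[0,0,0,0,0,0,0.02],[0,0,0,0,0,0,0.02],[0,0,0,0,0,0,0.02],[0,0,0,0,0,0,0.02],[0,0,0,0,0,0,0.02],[0,0,0,0,0,0,0.02]]' 12
```

```text
time_s: 52.23
tool_pos: [0.5203, 0.3157, 0.0082]
tool_rot: [179.9, -0.1, 9.0]
force: [0.1, 0.1, 0.1]
grip_width: 0.0329
grasp_force: 12.0
```

```bash
python3 -m jog '[[0,0,-0.01,0,0,0,0.02],[0,0,-0.02,0,0,0,0.02],[0,0,-0.035,0,0,0,0.02],[0,0,-0.035,0,0,0,0.02],[0,0,-0.02,0,0,0,0.02],[-0.002,0.01,-0.01,0,0,0,0.02],[-0.004,0.02,0,0,0,0,0.02],[-0.006,0.03,0,0,0,0,0.02],[-0.006,0.03,0,0,0,0,0.02],[-0.006,0.03,0,0,0,0,0.02],[-0.006,0.03,0,0,0,0,0.02],[-0.006,0.03,0,0,0,0,0.02]]'
python3 -m jog '[[-0.006,0.03,0,0,0,0,0.02],[-0.006,0.03,0,0,0,0,0.02],[-0.006,0.03,0,0,0,0,0.02],[-0.006,0.03,0,0,0,0,0.02],[-0.006,0.03,0,0,0,0,0.02],[-0.006,0.03,0,0,0,0,0.02],[-0.004,0.02,0,0,0,0,0.02],[-0.002,0.01,0,0,0,0,0.02],[0,0,0,0,0,0,0.02],[0,0,0,0,0,0,0.02]]'
python3 -c "
from h import *
go((.5032,-.091,.13),(.5032,-.091,.013))"
```

```text
time_s: 53.23
tool_pos: [0.5125, 0.1313, 0.1389]
tool_rot: [179.9, -0.1, 9.1]
force: [0.2, 0.0, -0.7]
grip_width: 0.0326
grasp_force: 12.0
time_s: 54.07
tool_pos: [0.5045, -0.0804, 0.1389]
tool_rot: [180.0, -0.1, 9.1]
force: [0.3, 0.1, -0.2]
grip_width: 0.0326
grasp_force: 12.0
pos [ 0.5045 -0.0804  0.1389] turn [ 0.    -0.001  0.001]
[ 0.5032 -0.091   0.13  ] shift tool-down frame [-0.003   0.0103  0.0089]
[ 0.5032 -0.091   0.013 ] shift tool-down frame [ 0.    -0.     0.117]
t 54.1 w 0.0326 F [ 0.3  0.1 -0.2]
```

```bash
python3 -m jog '[[-0.003,0.0103,0,0,0,0,0.02],[0,0,0.015,0,0,0,0.02],[0,0,0.03,0,0,0,0.02],[0,0,0.03,0,0,0,0.02],[0,0,0.02,0,0,0,0.02],[0,0,0.01,0,0,0,0.02],[0,0,0,0,0,0,0.02],[0,0,0,0,0,0,0.02],[0,0,0,0,0,0,0.02]]'
python3 -c "
from h import *
go((.5032,-.091,.013))"
```

```text
time_s: 54.82
tool_pos: [0.5046, -0.0921, 0.0351]
tool_rot: [179.9, -0.2, 9.1]
force: [-0.2, -0.1, -1.3]
grip_width: 0.0326
grasp_force: 12.0
pos [ 0.5046 -0.0921  0.0351] turn [ 0.002 -0.003  0.002]
[ 0.5032 -0.091   0.013 ] shift tool-down frame [-0.0013 -0.0013  0.0221]
t 54.8 w 0.0326 F [-0.2 -0.1 -1.3]
```

```bash
python3 -m jog '[[-0.001,-0.001,0.005,0,0,0,0.02],[0,0,0.006,0,0,0,0.02],[0,0,0.005,0,0,0,0.02],[0,0,0.003,0,0,0,0.02],[0,0,0,0,0,0,0.02],[0,0,0,0,0,0,0.02]]'
python3 -m jog '[[0,0,0.001,0,0,0,0.02],[0,0,0.001,0,0,0,0.02],[0,0,0,0,0,0,0.02]]'
python3 -m jog '[[0,0,0.0007,0,0,0,0.02],[0,0,0,0,0,0,0.02]]'
```

```text
time_s: 55.32
tool_pos: [0.5019, -0.0914, 0.0143]
tool_rot: [180.0, -0.0, 9.0]
force: [0.3, 0.7, -1.5]
grip_width: 0.0328
grasp_force: 12.0
time_s: 55.57
tool_pos: [0.5021, -0.0915, 0.0125]
tool_rot: [179.9, -0.1, 9.0]
force: [-0.9, -0.3, -0.8]
grip_width: 0.0326
grasp_force: 12.0
time_s: 55.73
tool_pos: [0.5022, -0.0916, 0.0122]
tool_rot: [179.9, -0.1, 9.0]
force: [-0.5, -0.4, 1.7]
grip_width: 0.0322
grasp_force: 12.0
```

Seated. Release, retreat well clear and take a last look.

```bash
python3 -m jog '[[0,0,0,0,0,0,0.04],[0,0,0,0,0,0,0.06],[0,0,0,0,0,0,0.087],[0,0,0,0,0,0,0.087],[0,0,0,0,0,0,0.087],[0,0,0,0,0,0,0.087],[0,0,-0.02,0,0,0,0.087],[0,0,-0.035,0,0,0,0.087],[0,0,-0.035,0,0,0,0.087],[0,0,-0.035,0,0,0,0.087],[0,-0.01,-0.02,0,0,0,0.087],[0,-0.02,0,0,0,0,0.087]]'
python3 -m jog '[[0,-0.032,0,0,0,0,0.087],[0,-0.032,0,0,0,0,0.087],[0,-0.032,0,0,0,0,0.087],[0,-0.032,0,0,0,0,0.087],[0,-0.032,0,0,0,0,0.087],[0,-0.032,0,0,0,0,0.087],[0,-0.032,0,0,0,0,0.087],[0,-0.032,0,0,0,0,0.087],[0,-0.02,0,0,0,0,0.087],[0,-0.01,0,0,0,0,0.087],[0,0,0,0,0,0,0.087],[0,0,0,0,0,0,0.087]]'
python3 -c "
from h import *
a=env.read_camera('top')[110:240,250:490];b=env.read_camera('scene')[130:250,235:445]
cv2.imwrite('pics/fin.png',np.vstack([cv2.resize(a,(550,298),interpolation=2),cv2.resize(b,(525,300),interpolation=2)[:,:].copy() if 0 else cv2.resize(b,(550,300),interpolation=2)]))
go((.5,0,0))"
```

```text
time_s: 56.73
tool_pos: [0.5007, -0.0643, 0.1617]
tool_rot: [179.7, -0.5, 8.8]
force: [1.6, 0.9, -0.0]
grip_width: 0.0866
grasp_force: 0.0
time_s: 57.73
tool_pos: [0.452, 0.2209, 0.1564]
tool_rot: [179.9, -0.0, 9.1]
force: [0.1, -0.6, -0.5]
grip_width: 0.0871
grasp_force: 0.0
pos [0.4526 0.2193 0.1564] turn [ 0.002 -0.001 -0.001]
[0.5 0.  0. ] shift tool-down frame [0.0125 0.224  0.1564]
t 57.8 w 0.087 F [ 0.4 -1.5 -0.4]
```

View pics/fin.png

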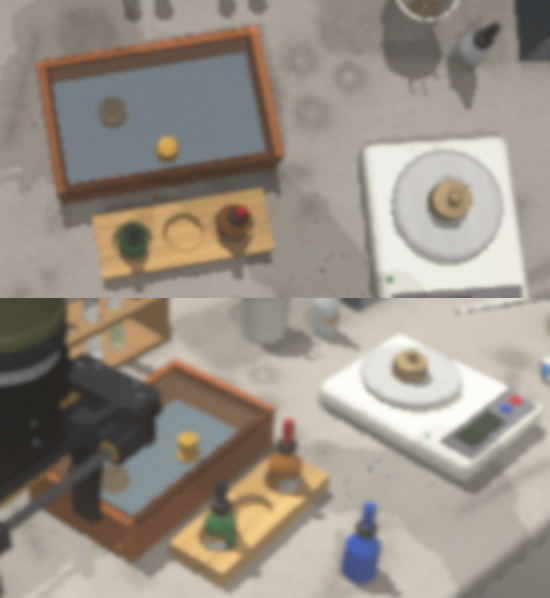

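Everything looks in place. I'll compare the knob and teat pixels with the start as a numeric check.

```bash
python3 -c "
from h import *
n=env.read_camera('top');o=cv2.imread('pics/top0.png')
def c(im,f,r):
    u,v,w,h=r;s=im[v:v+h,u:u+w].astype(int);m=f(s[...,0],s[...,1],s[...,2]);y,x=np.nonzero(m);return (x.mean()+u).round(2),(y.mean()+v).round(2),len(x)
Y=lambda b,g,r:(r>150)&(g>100)&(b<90)&(r-b>100)
Rd=lambda b,g,r:(r>110)&(g<60)
for im in(o,n):print(c(im,Y,(305,160,35,32)),c(im,Rd,(335,190,40,35)),c(im,lambda b,g,r:(g-r>15)&(g-b>5),(290,200,35,35)),c(im,lambda b,g,r:(r<125)&(b<95),(285,145,28,28)))
q=c(n,Y,(305,160,35,32));print(at('top',*q[:2],.078)-at('top',*c(o,Y,(305,160,35,32))[:2],.078))
"
```

```text
(np.float64(323.12), np.float64(177.12), 43) (np.float64(354.75), np.float64(201.67), 12) (np.float64(306.05), np.float64(217.24), 21) (np.float64(298.59), np.float64(159.16), 125)
(np.float64(322.67), np.float64(173.67), 39) (np.float64(354.29), np.float64(202.57), 7) (np.float64(306.92), np.float64(217.27), 37) (np.float64(298.6), np.float64(158.65), 104)
[0.00789853 0.00083638]
```

The bottles and the small mass match the start. The knob sits 8 mm further in, exactly where a fully shut lid puts it (x = 0.571), so the lid was slightly ajar at the start. Handing in.

```bash
python3 -c "
from cell import env
print(env.sign_off())"
```

```text
the job is handed in; nothing more can be done
None
```

I handed the job in at about 58 s, with the verdict not shown: in the last pictures both bottles stand upright in their own holes, the large mass is centred on the pan, the lid is shut and the small mass hasn't moved.

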